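Tip out the washed jar caps and weigh them

ROBOT

A 7-joint arm with a two-finger parallel gripper is mounted at the origin on the work surface. World frame = base frame: x ahead of the robot, y to its left, z up, the work surface at z = 0. Lengths are in m, angles in rad, forces in N, time in s.
With the tool pointing down it reaches from about 0.4 to 0.75 m from the base axis. Payload 19.5 kg.
Tool frame: the origin (TCP) lies at the very end of the fingers, on their centre line; the grasp point (between the pads) lies 19 mm behind it; z points along the fingers, y is the direction in which the jaws open and shut (so a half turn about z gives the same grasp; the last joint's range is limited). The gripper opens to 85 mm and grips with 20 to 120 N. Pads are 22 mm wide; open, the fingers measure 114 mm over their backs; the gripper's body (76 mm by 85 mm) begins 54 mm behind the grasp point. The pads swing forward as they close: fully open they stand 13 mm farther back than shut.
Start: joints at [-1.373, 0.707, -0.028, 1.485, 0.022, 0.951, -0.075], TCP at [0.137, 0.559, 0.231] pointing down, gripper open.
Joint ranges: [-2.71, 2.71], [-0.32, 2.16], [-1.57, 1.52], [0, 2.45], [-1.46, 4.6], [0, 2.02], [-2.83, 2.83]. Speed limits (rad/s): [1.89, 1.89, 2.57, 2.57, 3.01, 3.01, 3.01].

INTERFACE

Orientations are given as a unit quaternion [w, x, y, z].
In Python, from cell import observe, optics, finish_job gives the robot as it stands.
- The arm moves only by the tool play_rows, never from a script. Its argument "increments" is a list of rows, each an object of numbers: "dx", "dy", "dz": the shift along the world's x, y, z scaled (see below); "wx", "wy", "wz": the turn, a rotation vector about the world's x, y, z scaled (see below); "fingers": the opening in per cent of the stroke, from 0 (shut) to 100 (fully open). A call has exactly 5 rows; each row is the pose to reach, as a shift and turn from the pose commanded when the call began; what a row does not reach only later rows make up. The controller multiplies each number of a shift by 100 mm and each number of a turn by 1.5 rad. A row lasts 1/12 s, in which the tool goes at most 41.7 mm and 7.16 degrees, less where a joint would pass 70% of its speed; a pose out of reach is approached as far as the arm can. A call with a number of a shift or a turn outside -1 to 1 is refused whole. A call with a gripper value outside its range is refused whole. The fingers move at their own pace and stop on an object; the grip force is fixed at half the most. Time passes only in rows, so rows that repeat a pose let the fingers close, or fill a call up. It gives the time, the measured TCP pose, the force and the opening at its end, in the units of the state.
- observe(): the state, without advancing time (a new reading comes with each control period).
- optics.snapshot(name): name is "scene" or "top"; returns a dict with "color" (384x512x3 uint8, red, green, blue), "fov_y" (degrees; the focal length in pixels is half the picture's height over the tangent of half this angle, whatever the lens; pixels are square), "cx", "cy" (the principal point, pixels), "R" (3x3) and "t" (3): a world point X has camera coordinates R X + t. Camera axes: x right, y down, z forward; pixel columns grow to the right and rows downward; lengths in m; the calibration is good to about 2 mm. A picture is of the moment at which its call begins. There is no depth.
- finish_job(): hands the job in, once; it reports no verdict.
The state is a dict: "time_s": time; "q": joint angles; "dq": joint speeds; "joint_efforts": joint torques, N m; "tcp_pos": TCP position; "tool_rot": TCP orientation; "contact_force": force on the tool from outside, world axes, zero at the start; "torque": the same for the moment, N m; "width": finger opening in m.
Only numpy, scipy, OpenCV 4.12 (cv2) and the standard library are available. Lean on these libraries where they do the work, as an engineer would, in place of code of your own. Each camera call takes 0.05 s, during which the arm holds its last target.

TASK

Lift the handle of the hinged drying tray until all four washed jar caps have slid out into the catch pan below, without touching the caps, then lower the tray gently back onto its rests. Draw the pan out until the whole pan stands clear in front of the tray, let go, then take it by the hoop, keep it level, and set it down softly in the middle of the balance's plate with all the caps in it. Leave the other things on the bench where they are.

Things in the scene. Friction and masses are not known exactly. Their poses are not given: they have to be found in the camera images.
- stand: Fixed white stand of the tip-out tray, 226 mm wide, on steel feet. Origin on the bench straight below the middle of the hinge line (the lip of the tray); its x axis runs along the hinge, its -y axis points out of the tray's open lip (the way the caps slide out), +y towards the tray's handle; z up. Side plates at x = +-94 mm (8 mm thick) from y = 0 to 160 mm, with feet out to 113 mm; open below the tray between them.
- tray_hinge (a point): Middle of the hinge axis, 120 mm above the bench, at the tray's lip. The tray turns about the stand's x axis through this point.
- tray (a joint): Angle of the steel tilt tray on its hinge (rad): 0 = lying level on its rests, grows as the handle edge is lifted, stop at 1.05. It falls back under its own weight (0.4 kg) when let go. Tray 152 mm wide (x), 180 mm long (y from 0 to 180 mm), floor 4 mm thick with its upper face 120 mm above the bench when level, walls 26 mm high on the two sides and the handle end, none at the lip.
- tray_handle (a point): Middle of the tray's handle: round black bar 12 mm thick and 110 mm long, parallel to the hinge, on two arms that stand out 45 mm from the end wall. At angle a it lies at y = 225 cos a - 13 sin a, z = 120 + 225 sin a + 13 cos a mm in the stand's frame. The bar is part of the tray and turns with it (it may turn between the fingers).
- pan: Loose rectangular aluminium catch pan, 130 mm (its x) by 190 mm (its y), walls 55 mm high and 4 mm thick, about 0.55 kg with its bail. Origin at the centre of its underside. At the start it stands on the bench half under the tray, its -y end out in front of the tray's lip (by about 85 mm), its axes nearly those of the stand.
- pan_lug (a point): Grip point of the pan's upright end lug, 85 mm above the pan's underside, at the pan's y = -90 mm: a flat tab on the -y end wall, 10 mm thick (y), 40 mm wide (x), top 95 mm above the underside.
- bail: The pan's fixed steel bail (hoop handle), rigid with the pan, same origin and axes as the pan: round bar 10 mm thick across the pan's middle, along the pan's x, straight for 100 mm, axis 92 mm above the pan's underside, with a flat-sided black grip on its middle 70 mm: 12 mm thick (y), 26 mm tall, from 77 to 103 mm above the underside. Gripped flat there it holds the pan level although the caps lie at the -y end; a loose hold lets that end sag. Under the tray at the start.
- bail_grip (a point): Middle of the flat grip on the bail's bar, straight above the pan's centre, 92 mm above the pan's underside.
- balance: Fixed low bench balance, white, 210 x 200 mm and 80 mm high to its weighing plate, with a low blue display panel on its -x side. Origin on the bench below the centre of the plate, z up.
- balance_plate (a point): Centre of the upper face of the square steel weighing plate, 170 x 170 mm, 80 mm above the bench. The pan may stand on it turned any way; its ends overhang.
- amber_bottle: Bystander: brown bottle, 52 mm across, 120 mm high, origin at the centre of its underside.
- cream_jar: Bystander: small glass jar, 60 mm across, 55 mm high, origin at the centre of its underside.
- card_tube: Bystander: upright cardboard tube, 48 mm across, 100 mm high, origin at the centre of its underside.
- beaker: Bystander: glass beaker, 66 mm across, 80 mm high, origin at the centre of its underside.
- cap0: round black plastic screw cap for a jar, 42 mm across and 14 mm high, about 22 g, lying flat on the tray at the start; origin at the centre of its underside. It slides on the tray by itself once the tray is tilted by about 0.45 to 0.65 rad
- cap1: round black plastic screw cap for a jar, 34 mm across and 12 mm high, about 16 g, lying flat on the tray at the start; origin at the centre of its underside. It slides on the tray by itself once the tray is tilted by about 0.45 to 0.65 rad
- cap2: round black plastic screw cap for a jar, 42 mm across and 14 mm high, about 22 g, lying flat on the tray at the start; origin at the centre of its underside. It slides on the tray by itself once the tray is tilted by about 0.45 to 0.65 rad
- cap3: round black plastic screw cap for a jar, 34 mm across and 12 mm high, about 16 g, lying flat on the tray at the start; origin at the centre of its underside. It slides on the tray by itself once the tray is tilted by about 0.45 to 0.65 rad

How it is judged:
On the way, in this order (a step that is already met when the one before it is completed fails the run):
1. the tray has been tipped and all four caps are in the pan (x of cap0 in the frame of pan between -0.064 and 0.064 m and y of cap0 in the frame of pan between -0.094 and 0.094 m and z of cap0 in the frame of pan between -0.005 and 0.06 m and x of cap1 in the frame of pan between -0.064 and 0.064 m and y of cap1 in the frame of pan between -0.094 and 0.094 m and z of cap1 in the frame of pan between -0.005 and 0.06 m and x of cap2 in the frame of pan between -0.064 and 0.064 m and y of cap2 in the frame of pan between -0.094 and 0.094 m and z of cap2 in the frame of pan between -0.005 and 0.06 m and x of cap3 in the frame of pan between -0.064 and 0.064 m and y of cap3 in the frame of pan between -0.094 and 0.094 m and z of cap3 in the frame of pan between -0.005 and 0.06 m), for 0.1 s.
2. the tray is back down on its rests and let go, the caps still in the pan (all of step 1 and value of joint tray below 0.04 rad and contact force between the fingers and stand below 0.1 N), for 0.2 s.
3. the pan stands on the bench, drawn right out so that its centre is at least 90 mm in front of the tray's lip, and let go (y of pan in the frame of stand below -0.09 m and height (world z) of pan below 0.006 m and contact force between the fingers and pan below 0.1 N), for 0.2 s.
4. the pan has been lifted off the bench, gripped by its hoop (height (world z) of pan above 0.02 m and contact force between the fingers and bail above 0.5 N), for 0.1 s.
At the end, for the whole second after the job is handed in: The pan stands at rest and level on the balance's plate, its centre within 30 mm of the plate's centre, all four caps inside it; the tray is down on its rests (angle below 0.04 rad) (all of step 1 and horizontal distance between pan and balance_plate below 0.03 m and z of pan in the frame of balance_plate between -0.006 and 0.006 m and angle between pan's own z axis and vertical below 0.08 rad and linear speed of pan below 0.02 m/s and value of joint tray below 0.04 rad); the robot touches nothing.
It fails at once if the tray is dropped or slammed: it falls faster than 2 rad/s (velocity of joint tray below -2 rad/s).
It fails at once if a cap is touched by the gripper (contact force between the fingers and cap0 above 0.3 N or contact force between the fingers and cap1 above 0.3 N or contact force between the fingers and cap2 above 0.3 N or contact force between the fingers and cap3 above 0.3 N).
It fails at once if the pan is tipped by more than 20 degrees (angle between pan's own z axis and vertical above 0.35 rad).
It fails at once if the pan is dropped onto the balance: it moves faster than 0.4 m/s within 20 mm of the plate (horizontal distance between pan and balance_plate below 0.1 m and z of pan in the frame of balance_plate below 0.02 m and linear speed of pan above 0.4 m/s).
It fails at once if a bystander is moved by more than 30 mm (distance of any of amber_bottle, cream_jar, card_tube, beaker from where it was at the start of the episode above 0.03 m).
It also fails if it takes over 72 s, if anything falls off the work surface, if the arm or the gripper's body presses on something with over 40 N, if the wrist force passes 120 N, or if a joint passes its speed limit or range.

## Working session

There is one attempt and no reset: what is moved stays moved. The work goes in short steps, Python scripts to look and compute and a tool call to move; the robot and the scene stay as the last step left them, time stands still between calls to the robot, and variables do not carry over. Pictures are saved under pics/ and viewed, and the job is handed in when it is done.

Besides the shell and the picture viewer there is one more tool, called as name(argument=value, ...), one argument or row to a line, values as JSON. play_rows: Moves the arm, as the interface text tells. Shifts and turns lie within -1 to 1; 1 stands for 100 mm of shift or 1.5 rad of turn. Its arguments: {"type":"object","properties":{"increments":{"type":"array","items":{"type":"object","properties":{"dx":{"type":"number"},"dy":{"type":"number"},"dz":{"type":"number"},"wx":{"type":"number"},"wy":{"type":"number"},"wz":{"type":"number"},"fingers":{"type":"number"}}}}},"required":["increments"]}

```bash
mkdir -p pics; ls
python3 - <<'E'
from cell import observe, optics
import cv2
print(observe())
for n in("scene","top"):
    s=optics.snapshot(n); cv2.imwrite(f"pics/{n}0.png",s["color"][:,:,::-1])
    print(n,s["fov_y"],s["cx"],s["cy"],s["R"],s["t"])
E
```

```text
pics
{'time_s': 0.0, 'q': array([-1.37264426,  0.70706147, -0.02759674,  1.48502426,  0.02201784,
        0.95091784, -0.07549806]), 'dq': array([ 0.0027618 , -0.00052653, -0.00054213,  0.00039533,  0.00160374,
        0.0004686 , -0.00017092]), 'joint_efforts': array([-9.69180692e-04, -8.83227754e+01,  1.23472352e+00, -2.36171114e+01,
        1.70289085e-02,  6.54547184e-03, -1.70390626e-05]), 'tcp_pos': array([0.13654601, 0.55826401, 0.23084555]), 'tool_rot': array([-3.40271921e-05,  1.19640012e-01,  9.92817184e-01, -5.52975460e-04]), 'contact_force': array([ 0.50715042, -0.00888896, -0.09961434]), 'torque': array([0.00816124, 0.00940197, 0.03783295]), 'width': 0.08521452832651273}
scene 55.33109411078681 256.29136517010966 191.22534973989275 [[-0.85351954  0.52073254 -0.01849337]
 [ 0.36687069  0.5753677  -0.73099788]
 [-0.3700139  -0.63070565 -0.68212909]] [ 0.52152014 -0.12726452  1.17066081]
top 54.79809194869024 253.41537617804383 192.70849250318508 [[-0.02415971 -0.99961776  0.01344015]
 [-0.98031585  0.02105376 -0.19630987]
 [ 0.19595187 -0.01791838 -0.98044979]] [-0.01855977  0.58591335  1.03221385]
```

View pics/scene0.png

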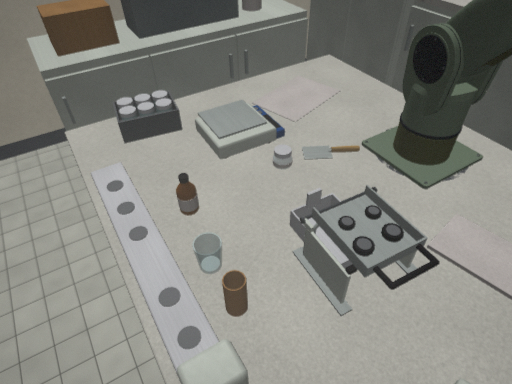

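View pics/top0.png

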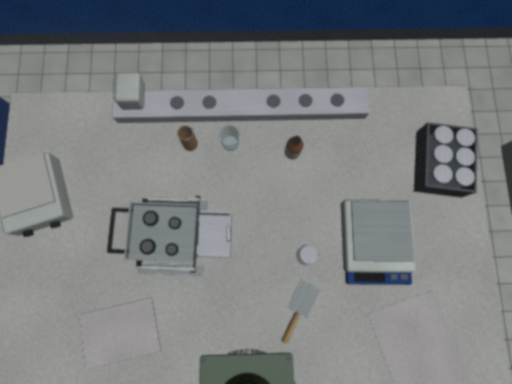

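The top view shows the stand with its handle at about (118,231), the pan's end out at (215,235) and the balance at (380,235). The jar is at (308,255), the bottle at (294,147), the beaker at (229,137) and the tube at (187,138). The scene view agrees. Next I'll zoom in.

```bash
cat > h.py <<'E'
import numpy as np, cv2
from cell import observe, optics, finish_job
def snap(n):
    s=optics.snapshot(n); s["f"]=s["color"].shape[0]/2/np.tan(np.radians(s["fov_y"]/2)); return s
def ray(s,u,v,z):
    d=np.array([(u-s["cx"])/s["f"],(v-s["cy"])/s["f"],1.]); R=np.array(s["R"]);t=np.array(s["t"])
    o=-R.T@t; d=R.T@d; k=(z-o[2])/d[2]; return o+k*d
def proj(s,X):
    c=np.array(s["R"])@np.array(X)+np.array(s["t"]); return np.array([s["cx"]+s["f"]*c[0]/c[2],s["cy"]+s["f"]*c[1]/c[2]])
def crop(s,name,x0,y0,x1,y1,k):
    c=s["color"][y0:y1,x0:x1,::-1]; cv2.imwrite(name,cv2.resize(c,None,fx=k,fy=k,interpolation=cv2.INTER_CUBIC))
E
python3 - <<'E'
from h import *
s=snap("top"); crop(s,"pics/t1.png",100,185,245,285,5); crop(s,"pics/t2.png",290,185,430,295,5)
s=snap("scene"); crop(s,"pics/s1.png",285,180,445,310,5)
E
```

```text
(no output)
```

View pics/t1.png

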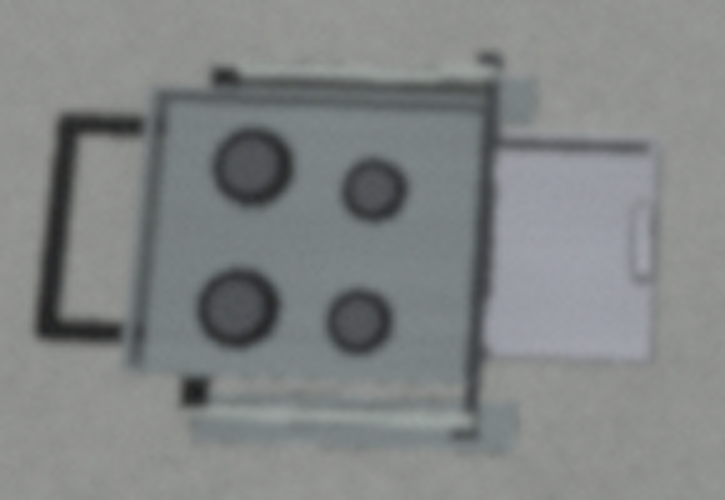

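View pics/t2.png

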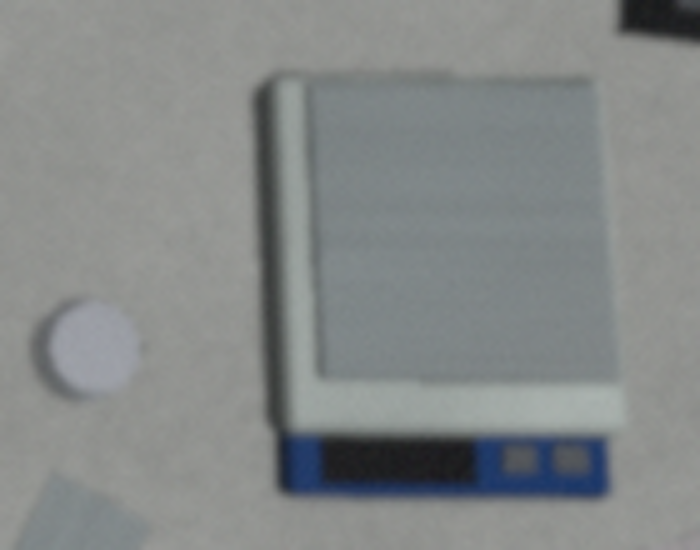

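View pics/s1.png

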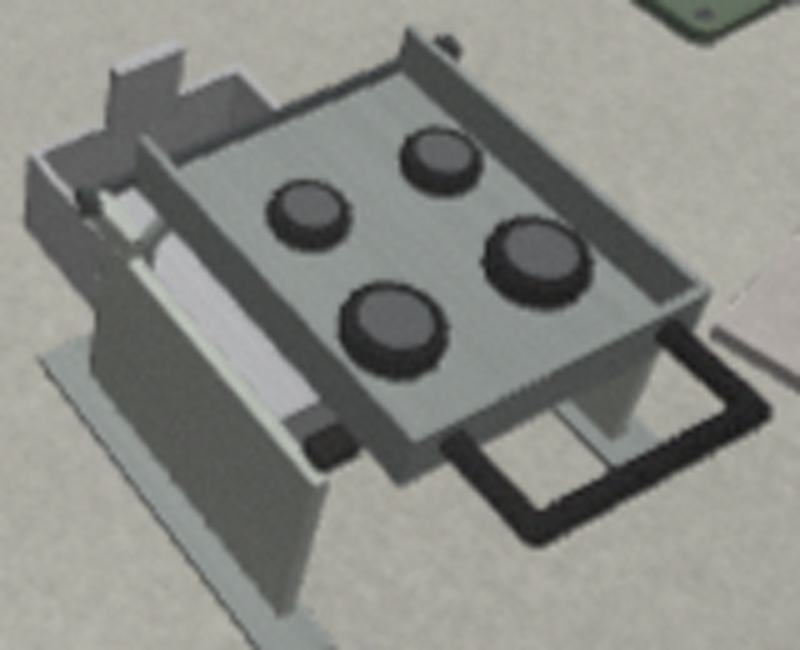

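```bash
cat > m.py <<'E'
from h import *
s=snap("top"); c=snap("scene")
T=lambda u,v,z,x0=100,y0=185: ray(s,x0+(u+.5)/5-.5,y0+(v+.5)/5-.5,z)
S=lambda u,v,z: ray(c,285+(u+.5)/5-.5,180+(v+.5)/5-.5,z)
p=lambda n,X: print(n,np.round(X,4))
a,b=T(66,120,.133),T(47,332,.133);p("handle ends top",[a,b]);p("mid",(a+b)/2);p("len",np.linalg.norm(a-b)); print("yaw",np.arctan2(-(a-b)[1],-(a-b)[0]),)
a2,b2=S(540,530,.133),S(755,410,.133);p("handle ends scene",[a2,b2]);p("mid",(a2+b2)/2)
a,b=T(497,83,.146),T(474,430,.11);
p("wall handle end top corners top",[T(157,92,.146),T(133,368,.146)])
p("side wall lip corners",[T(494,88,.146)])
p("wall corners scene",[S(708,290,.146),S(410,440,.146),S(143,140,.146),S(410,30,.146)])
p("lug top",T(643,243,.095));p("lug scene",S(147,58,.095))
p("pan corners top",[T(652,147,.055),T(650,358,.055)]);p("pan corner scene",[S(33,160,.055),S(240,72,.055)])
B=lambda u,v,z:T(u,v,z,290,185)
q=np.array([B(308,84,.08),B(597,80,.08),B(617,380,.08),B(320,380,.08)]);p("plate",q);p("c",q.mean(0)); p("sides",[np.linalg.norm(q[i]-q[i-1]) for i in range(4)])
p("jar",B(93,347,.055))
for n,(u,v,z) in dict(bottle=(295,140,.12),beaker=(229,131,.08),tube=(186,132,.10)).items(): p(n,ray(s,u,v,z))
E
python3 m.py
```

```text
handle ends top [[0.5348 0.3502 0.133 ]
 [0.4217 0.3545 0.133 ]]
mid [0.4782 0.3523 0.133 ]
len 0.1132
yaw 3.1033954992145496
handle ends scene [[0.5314 0.3485 0.133 ]
 [0.4228 0.3544 0.133 ]]
mid [0.4771 0.3514 0.133 ]
wall handle end top corners top [[0.5468 0.2978 0.146 ]
 [0.4014 0.3043 0.146 ]]
side wall lip corners [[0.545  0.1179 0.146 ]]
wall corners scene [[0.4021 0.3102 0.146 ]
 [0.552  0.3003 0.146 ]
 [0.5394 0.1244 0.146 ]
 [0.3926 0.1339 0.146 ]]
lug top [0.4648 0.0416 0.095 ]
lug scene [0.4682 0.0432 0.095 ]
pan corners top [[0.5241 0.0378 0.055 ]
 [0.4028 0.0404 0.055 ]]
pan corner scene [[0.5323 0.0397 0.055 ]
 [0.4046 0.0456 0.055 ]]
plate [[ 0.5494 -0.3126  0.08  ]
 [ 0.5481 -0.4802  0.08  ]
 [ 0.3777 -0.4732  0.08  ]
 [ 0.3817 -0.3065  0.08  ]]
c [ 0.4642 -0.3931  0.08  ]
sides [0.1678 0.1677 0.1705 0.1668]
jar [ 0.4037 -0.1845  0.055 ]
bottle [ 0.7241 -0.1534  0.12  ]
beaker [0.7701 0.0367 0.08  ]
tube [0.7618 0.1611 0.1   ]
```

Both views agree. The handle's middle is at about (0.478, 0.352), the stand's yaw is about -0.05, the lip is at y≈0.127 and the lug at (0.4665, 0.042). The plate's centre is at (0.464, -0.393), and its sides measure 167–170 mm against the 170 mm given. I'll move above the handle.

play_rows(
  increments=[
    {"dx": 0.2, "dy": -0.1, "wz": 0.03},
    {"dx": 0.4, "dy": -0.2, "wz": 0.06},
    {"dx": 0.6, "dy": -0.3, "wz": 0.1},
    {"dx": 0.8, "dy": -0.4, "wz": 0.127},
    {"dx": 1, "dy": -0.5, "wz": 0.127},
  ],
)

```text
invalid input at $.increments[0]: expected keys dx, dy, dz, wx, wy, wz, fingers
```

play_rows(
  increments=[
    {"dx": 0.25, "dy": -0.15},
    {"dx": 0.5, "dy": -0.3},
    {"dx": 0.7, "dy": -0.4},
    {"dx": 0.9, "dy": -0.5},
    {"dx": 1, "dy": -0.6},
  ],
)

```text
invalid input at $.increments[0]: expected keys dx, dy, dz, wx, wy, wz, fingers
```

play_rows(
  increments=[
    {"dx": 0.25, "dy": -0.15},
    {"dx": 0.5, "dy": -0.3},
    {"dx": 0.75, "dy": -0.45},
    {"dx": 1, "dy": -0.6},
    {"dx": 1, "dy": -0.6},
  ],
)

```text
invalid input at $.increments[0]: expected keys dx, dy, dz, wx, wy, wz, fingers
```

play_rows(
  increments=[
    {"dx": 0.2, "dy": -0.15},
    {"dx": 0.4, "dy": -0.3},
    {"dx": 0.4, "dy": -0.35},
    {"dx": 0.41, "dy": -0.36},
    {"dx": 0.41, "dy": -0.36},
  ],
)

```text
invalid input at $.increments[0]: expected keys dx, dy, dz, wx, wy, wz, fingers
```

play_rows(
  increments=[
    {"dx": 0.2, "dy": -0.1, "dz": 0, "wx": 0, "wy": 0, "wz": 0.03, "fingers": 100},
    {"dx": 0.4, "dy": -0.2, "dz": 0, "wx": 0, "wy": 0, "wz": 0.06, "fingers": 100},
    {"dx": 0.6, "dy": -0.3, "dz": 0, "wx": 0, "wy": 0, "wz": 0.1, "fingers": 100},
    {"dx": 0.8, "dy": -0.4, "dz": 0, "wx": 0, "wy": 0, "wz": 0.127, "fingers": 100},
    {"dx": 1, "dy": -0.5, "dz": 0, "wx": 0, "wy": 0, "wz": 0.127, "fingers": 100},
  ],
)

```text
time_s: 0.72
tcp_pos: [0.2375, 0.5079, 0.2312]
tool_rot: [-0.0, 0.023, 1.0, -0.0]
contact_force: [0.1, 1.0, 1.2]
width: 0.0855
```

play_rows(
  increments=[
    {"dx": 0.25, "dy": -0.15, "dz": 0, "wx": 0, "wy": 0, "wz": 0, "fingers": 100},
    {"dx": 0.5, "dy": -0.3, "dz": 0, "wx": 0, "wy": 0, "wz": 0, "fingers": 100},
    {"dx": 0.7, "dy": -0.4, "dz": 0, "wx": 0, "wy": 0, "wz": 0, "fingers": 100},
    {"dx": 0.9, "dy": -0.5, "dz": 0, "wx": 0, "wy": 0, "wz": 0, "fingers": 100},
    {"dx": 1, "dy": -0.6, "dz": 0, "wx": 0, "wy": 0, "wz": 0, "fingers": 100},
  ],
)

```text
time_s: 1.13
tcp_pos: [0.3389, 0.4474, 0.2311]
tool_rot: [0.0, 0.026, 1.0, -0.0]
contact_force: [0.7, 0.1, -0.1]
width: 0.0855
```

play_rows(
  increments=[
    {"dx": 0.25, "dy": -0.15, "dz": 0, "wx": 0, "wy": 0, "wz": 0, "fingers": 100},
    {"dx": 0.5, "dy": -0.3, "dz": 0, "wx": 0, "wy": 0, "wz": 0, "fingers": 100},
    {"dx": 0.75, "dy": -0.45, "dz": 0, "wx": 0, "wy": 0, "wz": 0, "fingers": 100},
    {"dx": 1, "dy": -0.6, "dz": 0, "wx": 0, "wy": 0, "wz": 0, "fingers": 100},
    {"dx": 1, "dy": -0.6, "dz": 0, "wx": 0, "wy": 0, "wz": 0, "fingers": 100},
  ],
)

```text
time_s: 1.55
tcp_pos: [0.4413, 0.3845, 0.231]
tool_rot: [0.001, 0.028, 1.0, -0.001]
contact_force: [0.8, -0.9, -0.5]
width: 0.0853
```

play_rows(
  increments=[
    {"dx": 0.2, "dy": -0.15, "dz": 0, "wx": 0, "wy": 0, "wz": 0, "fingers": 100},
    {"dx": 0.4, "dy": -0.3, "dz": 0, "wx": 0, "wy": 0, "wz": 0, "fingers": 100},
    {"dx": 0.41, "dy": -0.36, "dz": 0, "wx": 0, "wy": 0, "wz": 0, "fingers": 100},
    {"dx": 0.41, "dy": -0.36, "dz": 0, "wx": 0, "wy": 0, "wz": 0, "fingers": 100},
    {"dx": 0.41, "dy": -0.36, "dz": 0, "wx": 0, "wy": 0, "wz": 0, "fingers": 100},
  ],
)

```text
time_s: 1.97
tcp_pos: [0.477, 0.3529, 0.2312]
tool_rot: [-0.0, 0.025, 1.0, 0.0]
contact_force: [-0.3, 0.8, -0.6]
width: 0.0854
```

A fully open finger would hit the tray's end wall, since its back lies 57 mm from the bar and the wall 45 mm. So I go down with the fingers part open.

play_rows(
  increments=[
    {"dx": 0, "dy": 0, "dz": -0.1, "wx": 0, "wy": 0, "wz": 0, "fingers": 45},
    {"dx": 0, "dy": 0, "dz": -0.2, "wx": 0, "wy": 0, "wz": 0, "fingers": 45},
    {"dx": 0, "dy": 0, "dz": -0.3, "wx": 0, "wy": 0, "wz": 0, "fingers": 45},
    {"dx": 0, "dy": 0, "dz": -0.4, "wx": 0, "wy": 0, "wz": 0, "fingers": 45},
    {"dx": 0, "dy": 0, "dz": -0.5, "wx": 0, "wy": 0, "wz": 0, "fingers": 45},
  ],
)

```text
time_s: 2.38
tcp_pos: [0.4771, 0.3531, 0.1805]
tool_rot: [-0.0, 0.024, 1.0, 0.0]
contact_force: [0.1, 0.5, -0.4]
width: 0.0383
```

play_rows(
  increments=[
    {"dx": 0, "dy": 0, "dz": -0.15, "wx": 0, "wy": 0, "wz": 0, "fingers": 45},
    {"dx": 0, "dy": 0, "dz": -0.3, "wx": 0, "wy": 0, "wz": 0, "fingers": 45},
    {"dx": 0, "dy": 0, "dz": -0.45, "wx": 0, "wy": 0, "wz": 0, "fingers": 45},
    {"dx": 0, "dy": 0, "dz": -0.6, "wx": 0, "wy": 0, "wz": 0, "fingers": 45},
    {"dx": 0, "dy": 0, "dz": -0.67, "wx": 0, "wy": 0, "wz": 0, "fingers": 45},
  ],
)

```text
time_s: 2.8
tcp_pos: [0.4768, 0.3524, 0.1122]
tool_rot: [-0.001, 0.024, 1.0, -0.001]
contact_force: [-0.1, -0.2, -0.5]
width: 0.0384
```

Run:
```python
from h import *
print(observe()["tcp_pos"],observe()["width"])
c=snap("scene"); crop(c,"pics/s2.png",285,150,445,300,5)
```

```text
[0.47679047 0.35238018 0.1122299 ] 0.03840512564024076
```

View pics/s2.png

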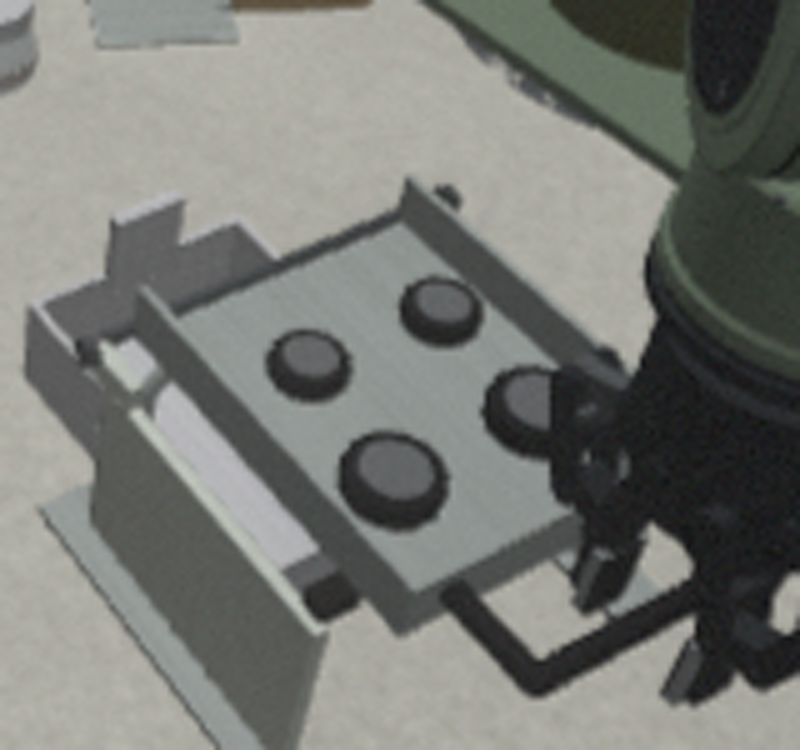

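The fingers straddle the bar, with one between the bar and the end wall. I'll close them.

play_rows(
  increments=[
    {"dx": 0, "dy": 0, "dz": 0, "wx": 0, "wy": 0, "wz": 0, "fingers": 0},
    {"dx": 0, "dy": 0, "dz": 0, "wx": 0, "wy": 0, "wz": 0, "fingers": 0},
    {"dx": 0, "dy": 0, "dz": 0, "wx": 0, "wy": 0, "wz": 0, "fingers": 0},
    {"dx": 0, "dy": 0, "dz": 0, "wx": 0, "wy": 0, "wz": 0, "fingers": 0},
    {"dx": 0, "dy": 0, "dz": 0, "wx": 0, "wy": 0, "wz": 0, "fingers": 0},
  ],
)

```text
time_s: 3.27
tcp_pos: [0.4778, 0.3525, 0.115]
tool_rot: [0.0, 0.025, 1.0, 0.0]
contact_force: [-2.1, -2.5, 7.5]
width: 0.0101
```

Run:
```python
from h import *
# deltas from a=0 along stand y axis (0.05,1) ; each call 0.1 rad
a=np.arange(0,0.96,0.05)
y=225*np.cos(a)-13*np.sin(a)-225; z=225*np.sin(a)+13*np.cos(a)-13
for i in range(len(a)): print(round(a[i],2),np.round([0.05*y[i]/100,y[i]/100,z[i]/100],3))
```

```text
0.0 [0. 0. 0.]
0.05 [-0.    -0.009  0.112]
0.1 [-0.001 -0.024  0.224]
0.15 [-0.002 -0.045  0.335]
0.2 [-0.004 -0.071  0.444]
0.25 [-0.005 -0.102  0.553]
0.3 [-0.007 -0.139  0.659]
0.35 [-0.009 -0.181  0.764]
0.4 [-0.011 -0.228  0.866]
0.45 [-0.014 -0.281  0.966]
0.5 [-0.017 -0.338  1.063]
0.55 [-0.02  -0.4    1.157]
0.6 [-0.023 -0.466  1.248]
0.65 [-0.027 -0.537  1.335]
0.7 [-0.031 -0.613  1.419]
0.75 [-0.035 -0.692  1.499]
0.8 [-0.039 -0.776  1.575]
0.85 [-0.043 -0.863  1.646]
0.9 [-0.048 -0.953  1.713]
0.95 [-0.052 -1.047  1.776]
```

play_rows(
  increments=[
    {"dx": 0, "dy": 0, "dz": 0.06, "wx": 0, "wy": 0, "wz": 0, "fingers": 0},
    {"dx": 0, "dy": -0.01, "dz": 0.11, "wx": 0, "wy": 0, "wz": 0, "fingers": 0},
    {"dx": 0, "dy": -0.015, "dz": 0.17, "wx": 0, "wy": 0, "wz": 0, "fingers": 0},
    {"dx": 0, "dy": -0.02, "dz": 0.22, "wx": 0, "wy": 0, "wz": 0, "fingers": 0},
    {"dx": 0, "dy": -0.024, "dz": 0.224, "wx": 0, "wy": 0, "wz": 0, "fingers": 0},
  ],
)

```text
time_s: 3.68
tcp_pos: [0.4776, 0.3501, 0.1378]
tool_rot: [0.0, 0.025, 1.0, 0.0]
contact_force: [-0.3, 0.6, -2.0]
width: 0.0097
```

Run:
```python
from h import *
print(observe()["tcp_pos"],observe()["width"])
c=snap("scene"); crop(c,"pics/s3.png",285,150,445,300,5)
```

```text
[0.47756459 0.35013447 0.13776024] 0.009657806828011805
```

View pics/s3.png

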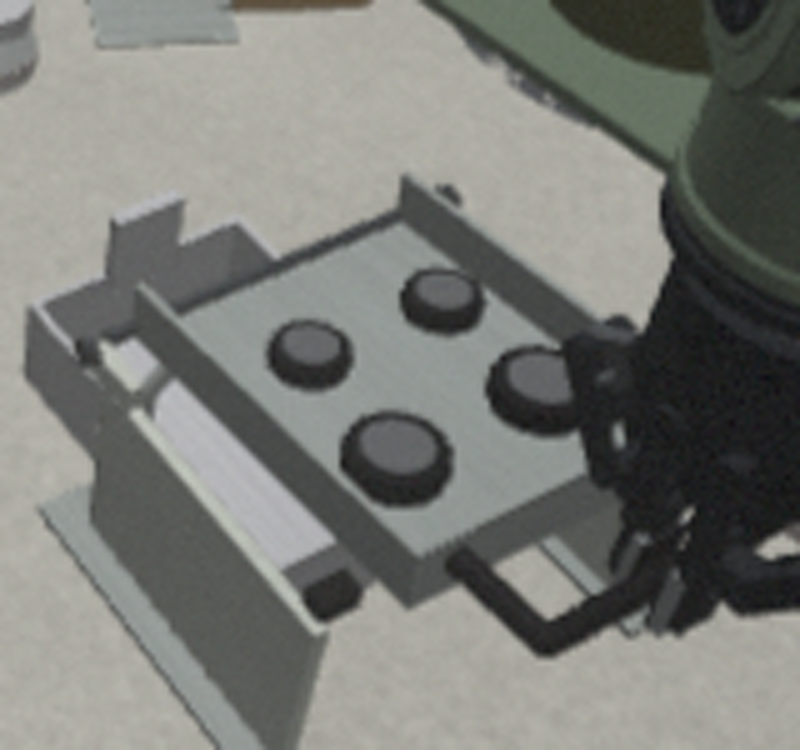

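The tray lifts with the handle and the grip holds. I'll keep following the arc.

play_rows(
  increments=[
    {"dx": 0, "dy": -0.017, "dz": 0.09, "wx": 0, "wy": 0, "wz": 0, "fingers": 0},
    {"dx": 0, "dy": -0.036, "dz": 0.176, "wx": 0, "wy": 0, "wz": 0, "fingers": 0},
    {"dx": -0.002, "dy": -0.058, "dz": 0.263, "wx": 0, "wy": 0, "wz": 0, "fingers": 0},
    {"dx": -0.004, "dy": -0.085, "dz": 0.35, "wx": 0, "wy": 0, "wz": 0, "fingers": 0},
    {"dx": -0.006, "dy": -0.115, "dz": 0.435, "wx": 0, "wy": 0, "wz": 0, "fingers": 0},
  ],
)

```text
time_s: 4.15
tcp_pos: [0.4769, 0.3391, 0.1814]
tool_rot: [0.0, 0.024, 1.0, 0.001]
contact_force: [0.4, 5.1, -1.7]
width: 0.0098
```

play_rows(
  increments=[
    {"dx": 0, "dy": -0.024, "dz": 0.063, "wx": 0, "wy": 0, "wz": 0, "fingers": 0},
    {"dx": -0.002, "dy": -0.05, "dz": 0.126, "wx": 0, "wy": 0, "wz": 0, "fingers": 0},
    {"dx": -0.004, "dy": -0.079, "dz": 0.187, "wx": 0, "wy": 0, "wz": 0, "fingers": 0},
    {"dx": -0.006, "dy": -0.11, "dz": 0.247, "wx": 0, "wy": 0, "wz": 0, "fingers": 0},
    {"dx": -0.007, "dy": -0.142, "dz": 0.307, "wx": 0, "wy": 0, "wz": 0, "fingers": 0},
  ],
)

```text
time_s: 4.57
tcp_pos: [0.4761, 0.3255, 0.2122]
tool_rot: [0.0, 0.024, 1.0, 0.001]
contact_force: [-1.3, 9.4, 1.3]
width: 0.0095
```

play_rows(
  increments=[
    {"dx": 0, "dy": -0.033, "dz": 0.059, "wx": 0, "wy": 0, "wz": 0, "fingers": 0},
    {"dx": -0.004, "dy": -0.069, "dz": 0.116, "wx": 0, "wy": 0, "wz": 0, "fingers": 0},
    {"dx": -0.006, "dy": -0.106, "dz": 0.173, "wx": 0, "wy": 0, "wz": 0, "fingers": 0},
    {"dx": -0.008, "dy": -0.145, "dz": 0.229, "wx": 0, "wy": 0, "wz": 0, "fingers": 0},
    {"dx": -0.01, "dy": -0.185, "dz": 0.282, "wx": 0, "wy": 0, "wz": 0, "fingers": 0},
  ],
)

```text
time_s: 4.98
tcp_pos: [0.475, 0.3076, 0.2407]
tool_rot: [0.001, 0.024, 1.0, 0.002]
contact_force: [-1.1, 15.2, 7.8]
width: 0.01
```

Run:
```python
from h import *
o=observe();print(o["tcp_pos"],o["width"],o["contact_force"])
c=snap("scene"); crop(c,"pics/s4.png",285,150,445,300,5)
```

```text
[0.47503249 0.30761552 0.24066917] 0.009950650556743747 [-1.10226826 15.23096527  7.84849118]
```

View pics/s4.png

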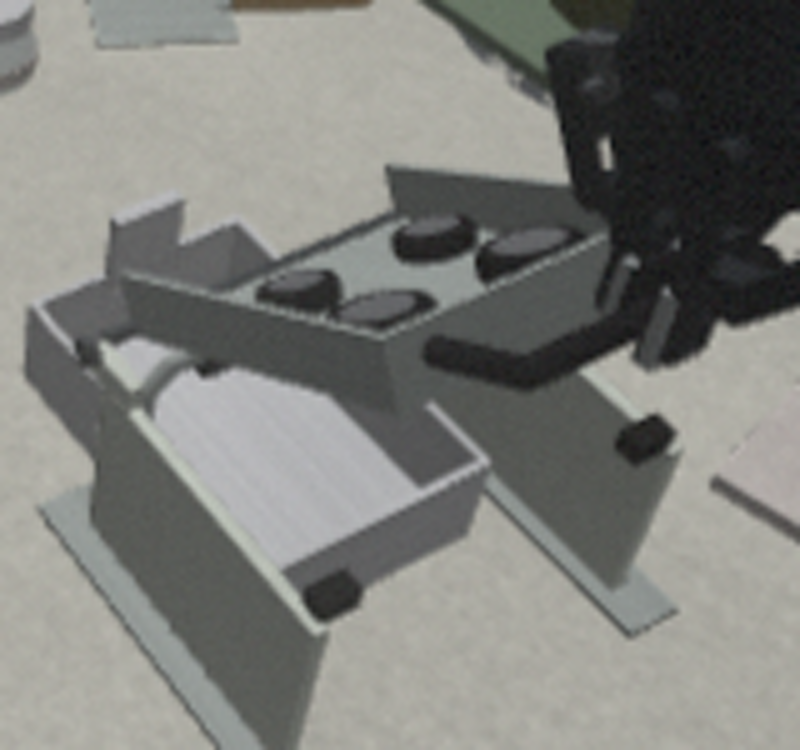

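The tray is at about 0.57 rad and the caps are still on it. There is a 15 N side pull, so I'll ease the y shift a little and go on.

play_rows(
  increments=[
    {"dx": 0, "dy": -0.02, "dz": 0.04, "wx": 0, "wy": 0, "wz": 0, "fingers": 0},
    {"dx": -0.002, "dy": -0.05, "dz": 0.08, "wx": 0, "wy": 0, "wz": 0, "fingers": 0},
    {"dx": -0.004, "dy": -0.08, "dz": 0.12, "wx": 0, "wy": 0, "wz": 0, "fingers": 0},
    {"dx": -0.006, "dy": -0.11, "dz": 0.16, "wx": 0, "wy": 0, "wz": 0, "fingers": 0},
    {"dx": -0.008, "dy": -0.145, "dz": 0.2, "wx": 0, "wy": 0, "wz": 0, "fingers": 0},
  ],
)

```text
time_s: 5.45
tcp_pos: [0.4741, 0.2918, 0.2601]
tool_rot: [0.0, 0.024, 1.0, 0.001]
contact_force: [-2.0, 4.9, -0.4]
width: 0.0098
```

Run:
```python
from h import *
o=observe();print(o["tcp_pos"],o["width"],o["contact_force"])
c=snap("scene"); crop(c,"pics/s5.png",285,150,445,300,5)
```

```text
[0.4740897  0.29184876 0.26008103] 0.00982624412128593 [-1.99988431  4.94020499 -0.39284248]
```

View pics/s5.png

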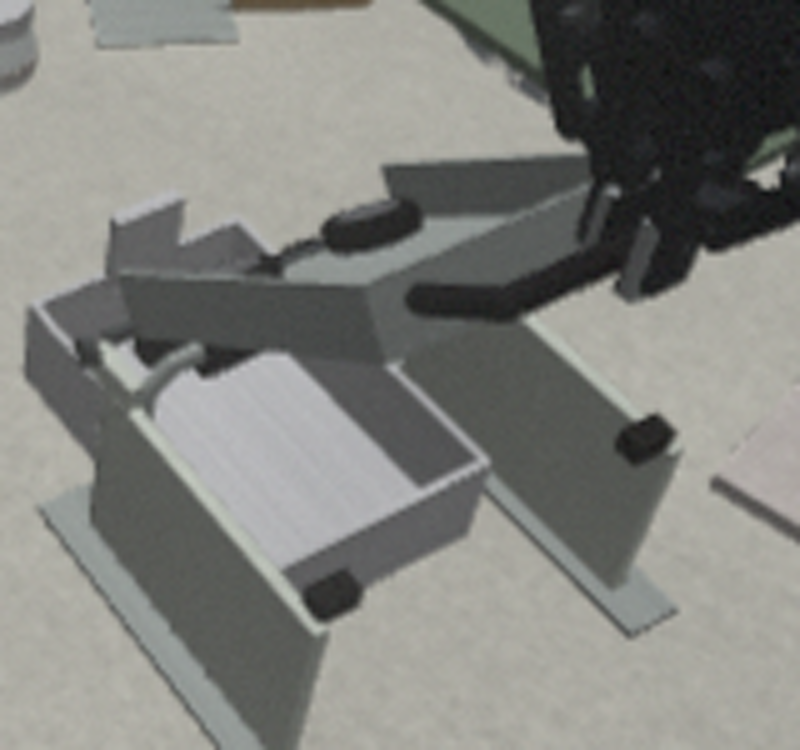

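Caps are sliding: some have dropped into the pan and one or two are near the lip. I'll go a little further, more slowly, and wait.

play_rows(
  increments=[
    {"dx": 0, "dy": -0.02, "dz": 0.02, "wx": 0, "wy": 0, "wz": 0, "fingers": 0},
    {"dx": -0.002, "dy": -0.04, "dz": 0.04, "wx": 0, "wy": 0, "wz": 0, "fingers": 0},
    {"dx": -0.003, "dy": -0.06, "dz": 0.06, "wx": 0, "wy": 0, "wz": 0, "fingers": 0},
    {"dx": -0.004, "dy": -0.08, "dz": 0.08, "wx": 0, "wy": 0, "wz": 0, "fingers": 0},
    {"dx": -0.005, "dy": -0.09, "dz": 0.09, "wx": 0, "wy": 0, "wz": 0, "fingers": 0},
  ],
)

```text
time_s: 5.92
tcp_pos: [0.4736, 0.2831, 0.2693]
tool_rot: [0.0, 0.024, 1.0, 0.001]
contact_force: [-3.2, 7.6, 2.7]
width: 0.0097
```

Run:
```python
from h import *
o=observe();print(o["tcp_pos"],o["width"],o["contact_force"])
c=snap("scene"); crop(c,"pics/s6.png",285,150,445,300,5)
t=snap("top"); crop(t,"pics/t6.png",100,185,245,285,5)
```

```text
[0.4735588  0.28308188 0.26931352] 0.009746759231414813 [-3.15104654  7.57085664  2.74810048]
```

View pics/s6.png

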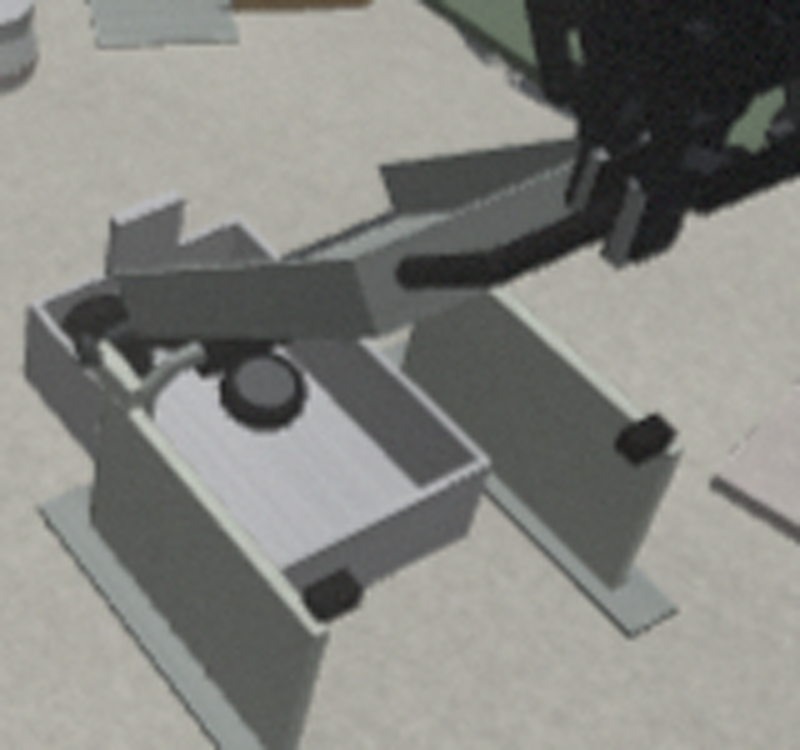

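View pics/t6.png

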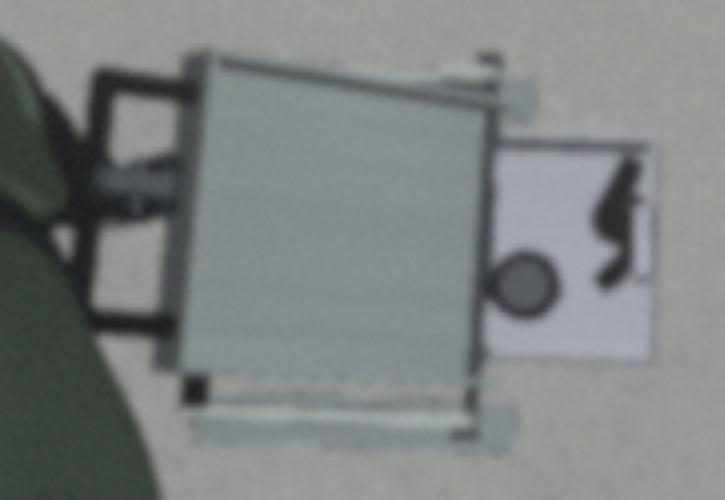

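The tray is empty and the pan shows all four caps: one flat at (525,285), two near the end wall at (625,200), and one behind under the tilted tray. I'll lower the tray back along the same arc.

play_rows(
  increments=[
    {"dx": 0.002, "dy": 0.045, "dz": -0.045, "wx": 0, "wy": 0, "wz": 0, "fingers": 0},
    {"dx": 0.005, "dy": 0.09, "dz": -0.09, "wx": 0, "wy": 0, "wz": 0, "fingers": 0},
    {"dx": 0.008, "dy": 0.135, "dz": -0.14, "wx": 0, "wy": 0, "wz": 0, "fingers": 0},
    {"dx": 0.01, "dy": 0.185, "dz": -0.21, "wx": 0, "wy": 0, "wz": 0, "fingers": 0},
    {"dx": 0.013, "dy": 0.235, "dz": -0.29, "wx": 0, "wy": 0, "wz": 0, "fingers": 0},
  ],
)

```text
time_s: 6.43
tcp_pos: [0.4751, 0.3079, 0.2405]
tool_rot: [0.001, 0.024, 1.0, 0.002]
contact_force: [-2.2, 16.5, 11.5]
width: 0.0095
```

play_rows(
  increments=[
    {"dx": 0.002, "dy": 0.04, "dz": -0.053, "wx": 0, "wy": 0, "wz": 0, "fingers": 0},
    {"dx": 0.004, "dy": 0.079, "dz": -0.109, "wx": 0, "wy": 0, "wz": 0, "fingers": 0},
    {"dx": 0.006, "dy": 0.116, "dz": -0.166, "wx": 0, "wy": 0, "wz": 0, "fingers": 0},
    {"dx": 0.008, "dy": 0.152, "dz": -0.223, "wx": 0, "wy": 0, "wz": 0, "fingers": 0},
    {"dx": 0.01, "dy": 0.185, "dz": -0.282, "wx": 0, "wy": 0, "wz": 0, "fingers": 0},
  ],
)

```text
time_s: 6.85
tcp_pos: [0.4761, 0.3258, 0.2118]
tool_rot: [0.001, 0.024, 1.0, 0.001]
contact_force: [-1.0, 8.4, 4.4]
width: 0.0095
```

play_rows(
  increments=[
    {"dx": 0.001, "dy": 0.032, "dz": -0.06, "wx": 0, "wy": 0, "wz": 0, "fingers": 0},
    {"dx": 0.003, "dy": 0.063, "dz": -0.12, "wx": 0, "wy": 0, "wz": 0, "fingers": 0},
    {"dx": 0.005, "dy": 0.092, "dz": -0.181, "wx": 0, "wy": 0, "wz": 0, "fingers": 0},
    {"dx": 0.006, "dy": 0.118, "dz": -0.244, "wx": 0, "wy": 0, "wz": 0, "fingers": 0},
    {"dx": 0.007, "dy": 0.142, "dz": -0.307, "wx": 0, "wy": 0, "wz": 0, "fingers": 0},
  ],
)

```text
time_s: 7.27
tcp_pos: [0.4769, 0.3393, 0.1808]
tool_rot: [0.0, 0.024, 1.0, 0.001]
contact_force: [-1.5, 5.5, 1.8]
width: 0.0097
```

play_rows(
  increments=[
    {"dx": 0.001, "dy": 0.03, "dz": -0.085, "wx": 0, "wy": 0, "wz": 0, "fingers": 0},
    {"dx": 0.002, "dy": 0.057, "dz": -0.172, "wx": 0, "wy": 0, "wz": 0, "fingers": 0},
    {"dx": 0.004, "dy": 0.079, "dz": -0.259, "wx": 0, "wy": 0, "wz": 0, "fingers": 0},
    {"dx": 0.005, "dy": 0.098, "dz": -0.345, "wx": 0, "wy": 0, "wz": 0, "fingers": 0},
    {"dx": 0.006, "dy": 0.115, "dz": -0.435, "wx": 0, "wy": 0, "wz": 0, "fingers": 0},
  ],
)

```text
time_s: 7.68
tcp_pos: [0.4776, 0.3503, 0.1361]
tool_rot: [0.0, 0.025, 1.0, 0.0]
contact_force: [0.3, 2.2, -1.0]
width: 0.0098
```

play_rows(
  increments=[
    {"dx": 0, "dy": 0.006, "dz": -0.045, "wx": 0, "wy": 0, "wz": 0, "fingers": 0},
    {"dx": 0, "dy": 0.012, "dz": -0.09, "wx": 0, "wy": 0, "wz": 0, "fingers": 0},
    {"dx": 0, "dy": 0.016, "dz": -0.135, "wx": 0, "wy": 0, "wz": 0, "fingers": 0},
    {"dx": 0, "dy": 0.02, "dz": -0.18, "wx": 0, "wy": 0, "wz": 0, "fingers": 0},
    {"dx": 0, "dy": 0.024, "dz": -0.215, "wx": 0, "wy": 0, "wz": 0, "fingers": 0},
  ],
)

```text
time_s: 8.1
tcp_pos: [0.4778, 0.3525, 0.1149]
tool_rot: [0.0, 0.025, 1.0, -0.0]
contact_force: [-5.9, -6.2, 41.7]
width: 0.0097
```

Run:
```python
from h import *
o=observe();print(o["tcp_pos"],o["width"],o["contact_force"])
c=snap("scene"); crop(c,"pics/s7.png",285,150,445,300,5)
```

```text
[0.47776418 0.35252675 0.1148768 ] 0.0096772142763207 [-5.94490276 -6.19891004 41.73515545]
```

View pics/s7.png

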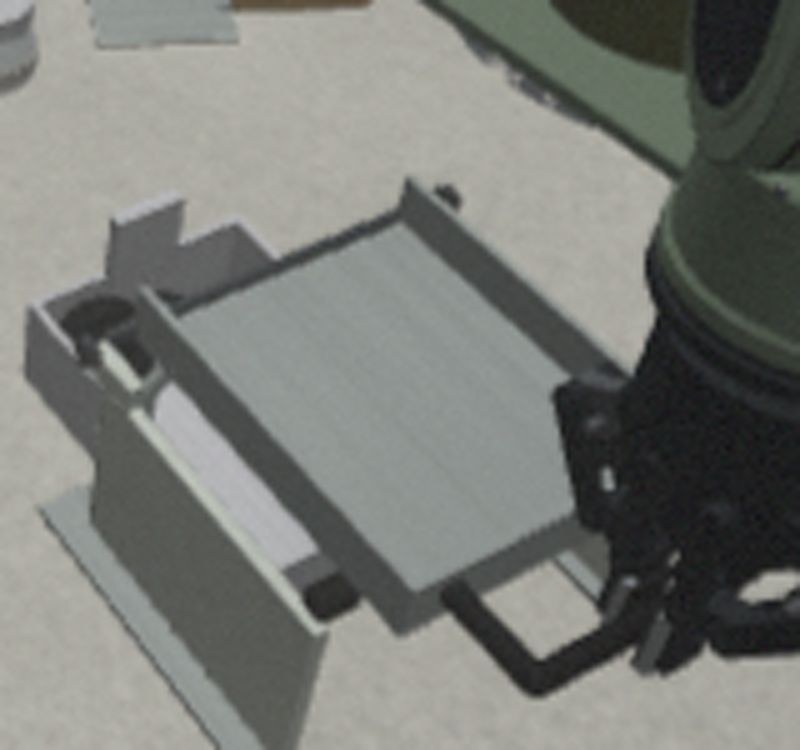

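The tray is down on its rests, with some downward press. I'll ease off, open part way and go up.

play_rows(
  increments=[
    {"dx": 0, "dy": 0, "dz": 0.008, "wx": 0, "wy": 0, "wz": 0, "fingers": 0},
    {"dx": 0, "dy": 0, "dz": 0.008, "wx": 0, "wy": 0, "wz": 0, "fingers": 40},
    {"dx": 0, "dy": 0, "dz": 0.008, "wx": 0, "wy": 0, "wz": 0, "fingers": 40},
    {"dx": 0, "dy": 0, "dz": 0.008, "wx": 0, "wy": 0, "wz": 0, "fingers": 40},
    {"dx": 0, "dy": 0, "dz": 0.008, "wx": 0, "wy": 0, "wz": 0, "fingers": 40},
  ],
)

```text
time_s: 8.57
tcp_pos: [0.4775, 0.3522, 0.1158]
tool_rot: [-0.0, 0.025, 1.0, -0.0]
contact_force: [-0.5, -0.0, -0.5]
width: 0.034
```

play_rows(
  increments=[
    {"dx": 0, "dy": 0, "dz": 0.1, "wx": 0, "wy": 0, "wz": 0, "fingers": 40},
    {"dx": 0, "dy": 0, "dz": 0.3, "wx": 0, "wy": 0, "wz": 0, "fingers": 40},
    {"dx": 0, "dy": 0, "dz": 0.5, "wx": 0, "wy": 0, "wz": 0, "fingers": 40},
    {"dx": 0, "dy": 0, "dz": 0.7, "wx": 0, "wy": 0, "wz": 0, "fingers": 40},
    {"dx": 0, "dy": 0, "dz": 0.9, "wx": 0, "wy": 0, "wz": 0, "fingers": 40},
  ],
)

```text
time_s: 8.98
tcp_pos: [0.4775, 0.3524, 0.2077]
tool_rot: [0.0, 0.025, 1.0, 0.0]
contact_force: [-0.6, 0.3, 0.8]
width: 0.0343
```

Run:
```python
from h import *
o=observe();print(o["tcp_pos"],o["width"],o["contact_force"])
c=snap("scene"); crop(c,"pics/s8.png",285,150,445,300,5)
t=snap("top"); crop(t,"pics/t8.png",100,185,245,285,5)
```

```text
[0.47747851 0.35236644 0.20771467] 0.034257231483132304 [-0.58500629  0.2746668   0.75144839]
```

View pics/s8.png

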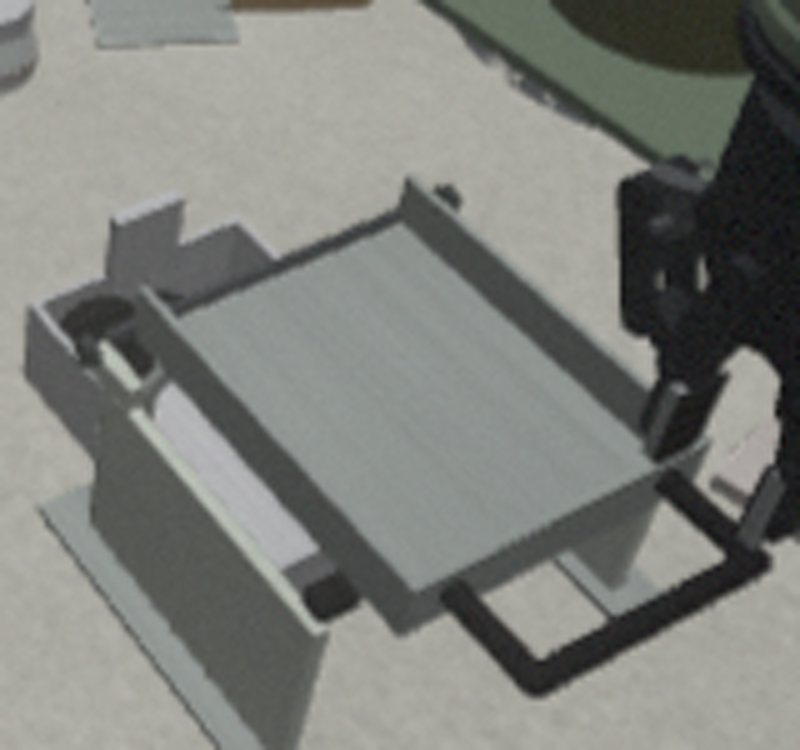

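View pics/t8.png

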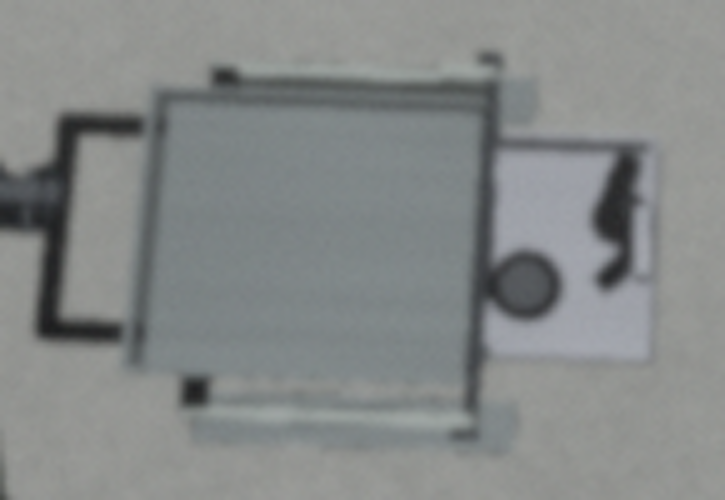

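The tray is level and let go. The four caps sit in the pan, and the one by the lug is lower than the rim. Now I'll move over to the lug.

play_rows(
  increments=[
    {"dx": 0, "dy": -0.2, "dz": 0, "wx": 0, "wy": 0, "wz": 0, "fingers": 40},
    {"dx": 0, "dy": -0.4, "dz": 0, "wx": 0, "wy": 0, "wz": 0, "fingers": 40},
    {"dx": -0.02, "dy": -0.6, "dz": 0, "wx": 0, "wy": 0, "wz": 0, "fingers": 40},
    {"dx": -0.03, "dy": -0.8, "dz": 0, "wx": 0, "wy": 0, "wz": 0, "fingers": 40},
    {"dx": -0.04, "dy": -1, "dz": 0, "wx": 0, "wy": 0, "wz": 0, "fingers": 40},
  ],
)

```text
time_s: 9.5
tcp_pos: [0.4732, 0.2514, 0.206]
tool_rot: [-0.0, 0.025, 1.0, -0.0]
contact_force: [0.4, -0.2, 0.1]
width: 0.0342
```

play_rows(
  increments=[
    {"dx": 0, "dy": -0.2, "dz": 0, "wx": 0, "wy": 0, "wz": 0, "fingers": 40},
    {"dx": 0, "dy": -0.4, "dz": 0, "wx": 0, "wy": 0, "wz": 0, "fingers": 40},
    {"dx": -0.02, "dy": -0.6, "dz": 0, "wx": 0, "wy": 0, "wz": 0, "fingers": 40},
    {"dx": -0.03, "dy": -0.8, "dz": 0, "wx": 0, "wy": 0, "wz": 0, "fingers": 40},
    {"dx": -0.04, "dy": -1, "dz": 0, "wx": 0, "wy": 0, "wz": 0, "fingers": 40},
  ],
)

```text
time_s: 9.92
tcp_pos: [0.4692, 0.1515, 0.2061]
tool_rot: [-0.0, 0.025, 1.0, -0.0]
contact_force: [-0.4, -0.9, -0.7]
width: 0.0342
```

play_rows(
  increments=[
    {"dx": 0, "dy": -0.2, "dz": 0, "wx": 0, "wy": 0, "wz": 0, "fingers": 40},
    {"dx": 0, "dy": -0.4, "dz": 0, "wx": 0, "wy": 0, "wz": 0, "fingers": 40},
    {"dx": -0.02, "dy": -0.6, "dz": 0, "wx": 0, "wy": 0, "wz": 0, "fingers": 40},
    {"dx": -0.03, "dy": -0.8, "dz": 0, "wx": 0, "wy": 0, "wz": 0, "fingers": 40},
    {"dx": -0.03, "dy": -1, "dz": 0, "wx": 0, "wy": 0, "wz": 0, "fingers": 40},
  ],
)

```text
time_s: 10.33
tcp_pos: [0.4662, 0.0515, 0.2061]
tool_rot: [-0.0, 0.025, 1.0, -0.0]
contact_force: [-0.3, -0.5, 0.9]
width: 0.0343
```

play_rows(
  increments=[
    {"dx": 0, "dy": -0.1, "dz": -0.2, "wx": 0, "wy": 0, "wz": 0, "fingers": 40},
    {"dx": 0, "dy": -0.1, "dz": -0.4, "wx": 0, "wy": 0, "wz": 0, "fingers": 40},
    {"dx": 0, "dy": -0.1, "dz": -0.6, "wx": 0, "wy": 0, "wz": 0, "fingers": 40},
    {"dx": 0, "dy": -0.1, "dz": -0.8, "wx": 0, "wy": 0, "wz": 0, "fingers": 40},
    {"dx": 0, "dy": -0.1, "dz": -0.9, "wx": 0, "wy": 0, "wz": 0, "fingers": 40},
  ],
)

```text
time_s: 10.75
tcp_pos: [0.4659, 0.0423, 0.1142]
tool_rot: [-0.001, 0.025, 1.0, -0.0]
contact_force: [0.3, -0.5, 0.4]
width: 0.0343
```

Run:
```python
from h import *
o=observe();print(o["tcp_pos"],o["width"],o["contact_force"])
c=snap("scene"); crop(c,"pics/s9.png",265,120,425,270,5)
t=snap("top"); crop(t,"pics/t9.png",160,185,305,285,5)
```

```text
[0.46587112 0.04234009 0.11424893] 0.034277573127430086 [ 0.26670806 -0.48809413  0.39184746]
```

View pics/s9.png

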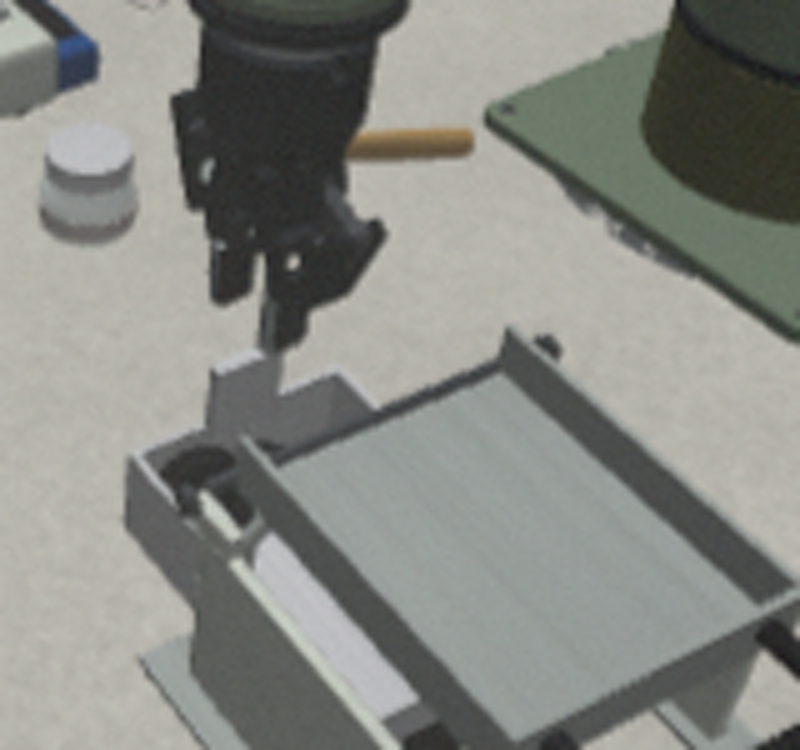

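View pics/t9.png

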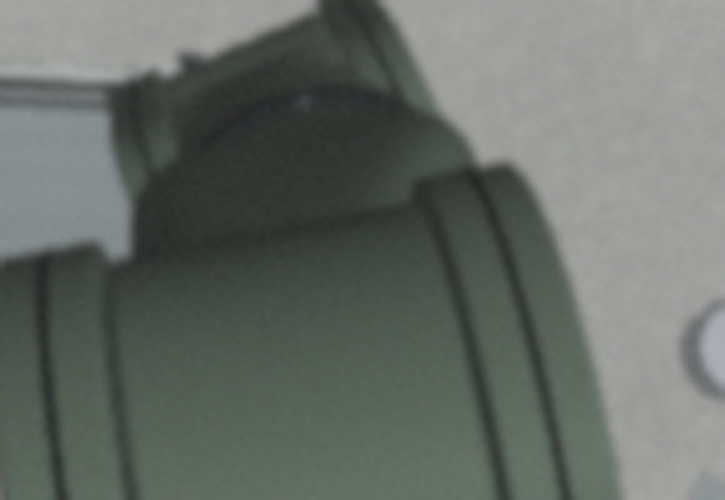

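The fingers are centred over the lug, so I'll go down and close high on the tab, well above the caps.

play_rows(
  increments=[
    {"dx": 0, "dy": 0, "dz": -0.1, "wx": 0, "wy": 0, "wz": 0, "fingers": 40},
    {"dx": 0, "dy": 0, "dz": -0.2, "wx": 0, "wy": 0, "wz": 0, "fingers": 40},
    {"dx": 0, "dy": 0, "dz": -0.3, "wx": 0, "wy": 0, "wz": 0, "fingers": 40},
    {"dx": 0, "dy": 0, "dz": -0.4, "wx": 0, "wy": 0, "wz": 0, "fingers": 40},
    {"dx": 0, "dy": 0, "dz": -0.41, "wx": 0, "wy": 0, "wz": 0, "fingers": 40},
  ],
)

```text
time_s: 11.27
tcp_pos: [0.4664, 0.0425, 0.0746]
tool_rot: [-0.0, 0.025, 1.0, -0.0]
contact_force: [0.5, 0.1, 0.1]
width: 0.034
```

play_rows(
  increments=[
    {"dx": 0, "dy": 0, "dz": 0, "wx": 0, "wy": 0, "wz": 0, "fingers": 0},
    {"dx": 0, "dy": 0, "dz": 0, "wx": 0, "wy": 0, "wz": 0, "fingers": 0},
    {"dx": 0, "dy": 0, "dz": 0, "wx": 0, "wy": 0, "wz": 0, "fingers": 0},
    {"dx": 0, "dy": 0, "dz": 0, "wx": 0, "wy": 0, "wz": 0, "fingers": 0},
    {"dx": 0, "dy": 0, "dz": 0, "wx": 0, "wy": 0, "wz": 0, "fingers": 0},
  ],
)

```text
time_s: 11.68
tcp_pos: [0.4669, 0.0431, 0.076]
tool_rot: [0.001, 0.024, 1.0, 0.0]
contact_force: [-1.8, 4.5, 7.2]
width: 0.0083
```

Run:
```python
from h import *
c=snap("scene"); crop(c,"pics/s10.png",265,120,425,270,5)
```

```text
(no output)
```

View pics/s10.png

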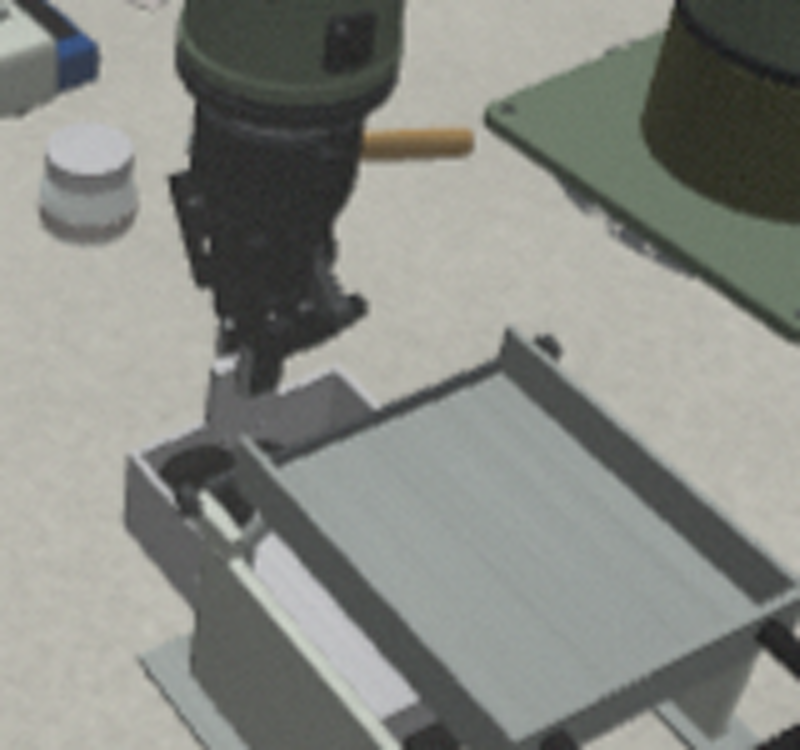

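The lug is gripped, and the width reads about 2 mm low, as it did on the bar. Now I'll draw the pan out.

play_rows(
  increments=[
    {"dx": 0, "dy": -0.08, "dz": 0, "wx": 0, "wy": 0, "wz": 0, "fingers": 0},
    {"dx": -0.01, "dy": -0.2, "dz": 0, "wx": 0, "wy": 0, "wz": 0, "fingers": 0},
    {"dx": -0.015, "dy": -0.35, "dz": 0, "wx": 0, "wy": 0, "wz": 0, "fingers": 0},
    {"dx": -0.02, "dy": -0.5, "dz": 0, "wx": 0, "wy": 0, "wz": 0, "fingers": 0},
    {"dx": -0.03, "dy": -0.65, "dz": 0, "wx": 0, "wy": 0, "wz": 0, "fingers": 0},
  ],
)

```text
time_s: 12.15
tcp_pos: [0.4644, -0.0221, 0.076]
tool_rot: [0.001, 0.024, 1.0, 0.001]
contact_force: [1.3, 7.3, 3.9]
width: 0.0082
```

play_rows(
  increments=[
    {"dx": 0, "dy": -0.15, "dz": 0, "wx": 0, "wy": 0, "wz": 0, "fingers": 0},
    {"dx": -0.01, "dy": -0.3, "dz": 0, "wx": 0, "wy": 0, "wz": 0, "fingers": 0},
    {"dx": -0.015, "dy": -0.45, "dz": 0, "wx": 0, "wy": 0, "wz": 0, "fingers": 0},
    {"dx": -0.02, "dy": -0.58, "dz": 0, "wx": 0, "wy": 0, "wz": 0, "fingers": 0},
    {"dx": -0.03, "dy": -0.65, "dz": 0, "wx": 0, "wy": 0, "wz": 0, "fingers": 0},
  ],
)

```text
time_s: 12.57
tcp_pos: [0.4612, -0.0883, 0.076]
tool_rot: [0.001, 0.025, 1.0, 0.0]
contact_force: [0.6, 6.9, 6.2]
width: 0.0086
```

Run:
```python
from h import *
o=observe();print(o["tcp_pos"],o["width"],o["contact_force"])
c=snap("scene"); crop(c,"pics/s11.png",245,120,405,270,5)
```

```text
[ 0.46124012 -0.08826179  0.07599601] 0.008610800321018918 [0.62626914 6.92618945 6.19853868]
```

View pics/s11.png

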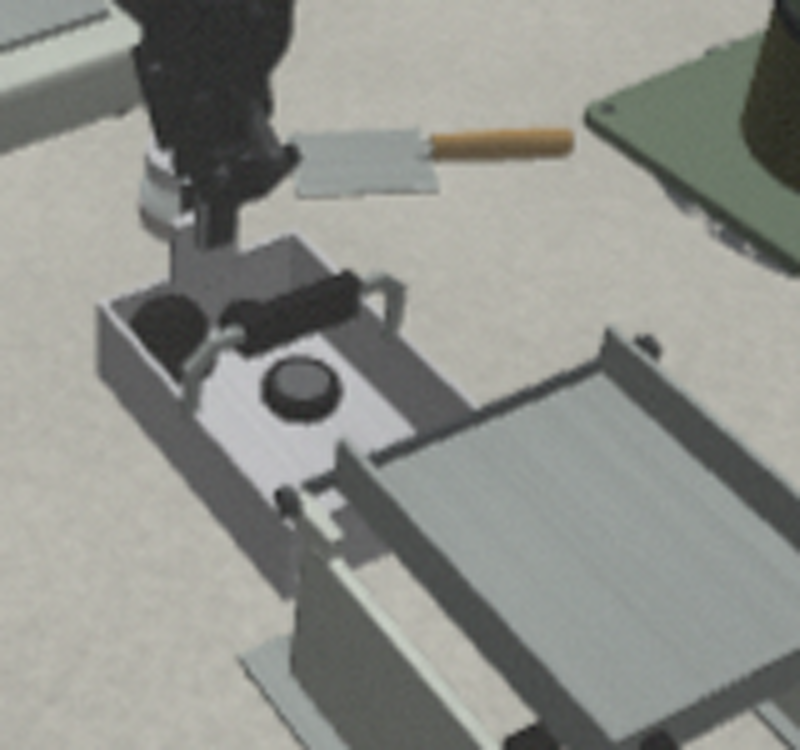

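The pan stands clear in front, with one cap flat behind the bail and the others towards the -y end. I'll let go and rise.

play_rows(
  increments=[
    {"dx": 0, "dy": 0, "dz": 0, "wx": 0, "wy": 0, "wz": 0, "fingers": 40},
    {"dx": 0, "dy": 0, "dz": 0, "wx": 0, "wy": 0, "wz": 0, "fingers": 40},
    {"dx": 0, "dy": 0, "dz": 0, "wx": 0, "wy": 0, "wz": 0, "fingers": 40},
    {"dx": 0, "dy": 0, "dz": 0, "wx": 0, "wy": 0, "wz": 0, "fingers": 40},
    {"dx": 0, "dy": 0, "dz": 0.05, "wx": 0, "wy": 0, "wz": 0, "fingers": 40},
  ],
)

```text
time_s: 13.03
tcp_pos: [0.4603, -0.0872, 0.0797]
tool_rot: [-0.0, 0.024, 1.0, -0.0]
contact_force: [0.4, -0.2, -0.3]
width: 0.0341
```

play_rows(
  increments=[
    {"dx": 0, "dy": 0, "dz": 0.2, "wx": 0, "wy": 0, "wz": 0, "fingers": 40},
    {"dx": 0, "dy": 0, "dz": 0.4, "wx": 0, "wy": 0, "wz": 0, "fingers": 40},
    {"dx": 0, "dy": 0, "dz": 0.6, "wx": 0, "wy": 0, "wz": 0, "fingers": 40},
    {"dx": 0, "dy": 0, "dz": 0.8, "wx": 0, "wy": 0, "wz": 0, "fingers": 40},
    {"dx": 0, "dy": 0, "dz": 0.9, "wx": 0, "wy": 0, "wz": 0, "fingers": 40},
  ],
)

```text
time_s: 13.45
tcp_pos: [0.4609, -0.0874, 0.1723]
tool_rot: [0.001, 0.025, 1.0, -0.0]
contact_force: [1.1, -0.7, 0.5]
width: 0.0342
```

play_rows(
  increments=[
    {"dx": 0.2, "dy": 0.2, "dz": 0.1, "wx": 0, "wy": 0, "wz": 0, "fingers": 40},
    {"dx": 0.4, "dy": 0.4, "dz": 0.2, "wx": 0, "wy": 0, "wz": 0, "fingers": 40},
    {"dx": 0.6, "dy": 0.6, "dz": 0.2, "wx": 0, "wy": 0, "wz": 0, "fingers": 40},
    {"dx": 0.8, "dy": 0.8, "dz": 0.2, "wx": 0, "wy": 0, "wz": 0, "fingers": 40},
    {"dx": 1, "dy": 1, "dz": 0.2, "wx": 0, "wy": 0, "wz": 0, "fingers": 40},
  ],
)

```text
time_s: 13.87
tcp_pos: [0.5613, 0.0138, 0.1907]
tool_rot: [0.0, 0.025, 1.0, -0.0]
contact_force: [0.2, -0.3, -0.0]
width: 0.0339
```

Run:
```python
from h import *
o=observe();print(o["tcp_pos"],o["width"],o["contact_force"])
c=snap("scene"); crop(c,"pics/s12.png",245,120,405,270,5)
t=snap("top"); crop(t,"pics/t12.png",180,185,325,285,5);cv2.imwrite("pics/t12f.png",t["color"][:,:,::-1])
```

```text
[0.56127622 0.01379517 0.19067725] 0.03387871210899448 [ 0.23469295 -0.30878332 -0.01537224]
```

View pics/s12.png

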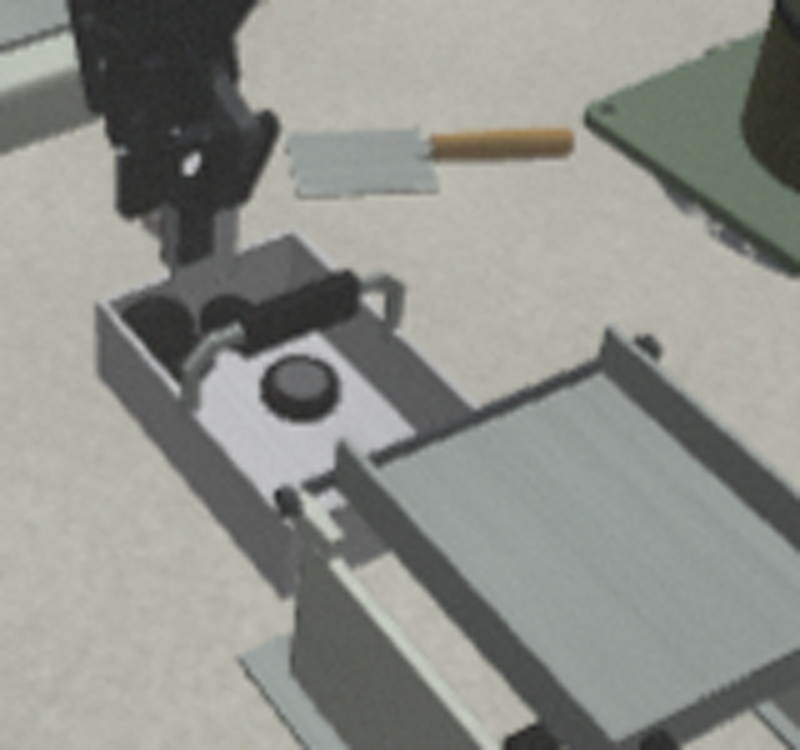

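View pics/t12.png

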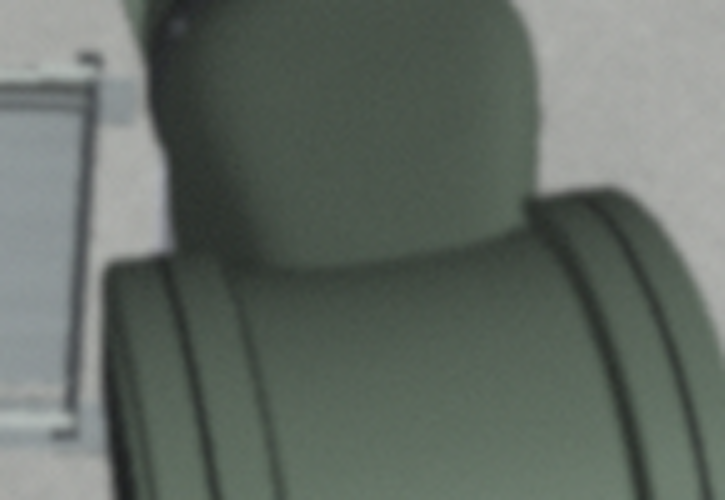

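Run:
```python
from h import *
c=snap("scene")
for X in [(.465,.0023,.103),(.465+.035,.0023-.0017,.103),(.465-.035,.0023+.0017,.103),(.465+.035,.0023-.0017,.077),(.465-.035,.0023+.0017,.077)]:
    u=proj(c,X); print(np.round(u,1)); cv2.circle(c["color"],tuple(int(round(q)) for q in u),0,(255,0,0),-1)
c["color"]=c["color"]; crop(c,"pics/s13.png",255,145,335,210,10)
```

```text
[305.3 179.1]
[293.6 183.7]
[316.6 174.6]
[293.1 191.3]
[315.7 182.2]
```

View pics/s13.png

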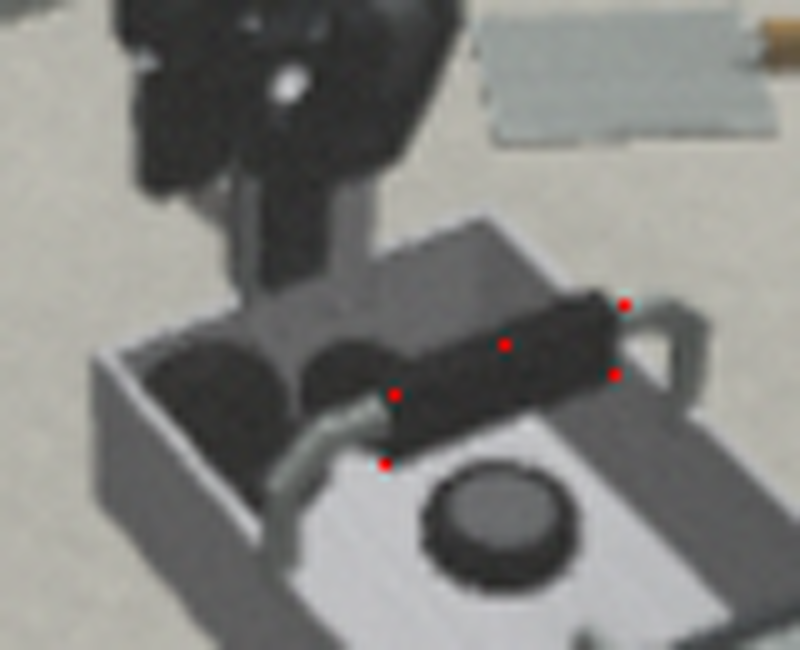

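The projected grip points fall on the black grip to within 2 mm. I'll move above it and descend.

play_rows(
  increments=[
    {"dx": -0.2, "dy": -0.03, "dz": 0, "wx": 0, "wy": 0, "wz": 0, "fingers": 40},
    {"dx": -0.4, "dy": -0.06, "dz": 0, "wx": 0, "wy": 0, "wz": 0, "fingers": 40},
    {"dx": -0.6, "dy": -0.09, "dz": 0, "wx": 0, "wy": 0, "wz": 0, "fingers": 40},
    {"dx": -0.8, "dy": -0.12, "dz": 0, "wx": 0, "wy": 0, "wz": 0, "fingers": 40},
    {"dx": -0.96, "dy": -0.12, "dz": 0, "wx": 0, "wy": 0, "wz": 0, "fingers": 40},
  ],
)

```text
time_s: 14.43
tcp_pos: [0.4626, -0.0007, 0.1904]
tool_rot: [-0.0, 0.025, 1.0, -0.0]
contact_force: [-0.3, 0.2, -0.5]
width: 0.0341
```

play_rows(
  increments=[
    {"dx": 0, "dy": 0, "dz": -0.1, "wx": 0, "wy": 0, "wz": 0, "fingers": 40},
    {"dx": 0, "dy": 0, "dz": -0.3, "wx": 0, "wy": 0, "wz": 0, "fingers": 40},
    {"dx": 0, "dy": 0, "dz": -0.5, "wx": 0, "wy": 0, "wz": 0, "fingers": 40},
    {"dx": 0, "dy": 0, "dz": -0.6, "wx": 0, "wy": 0, "wz": 0, "fingers": 40},
    {"dx": 0, "dy": 0, "dz": -0.7, "wx": 0, "wy": 0, "wz": 0, "fingers": 40},
  ],
)

```text
time_s: 14.85
tcp_pos: [0.4638, -0.0001, 0.1196]
tool_rot: [-0.0, 0.025, 1.0, -0.0]
contact_force: [0.3, 0.5, -0.6]
width: 0.034
```

Run:
```python
from h import *
o=observe();print(o["tcp_pos"],o["width"],o["contact_force"])
c=snap("scene"); crop(c,"pics/s14.png",245,130,335,210,8)
```

```text
[ 4.63848978e-01 -8.67361838e-05  1.19555624e-01] 0.034045915449138764 [ 0.28008917  0.45150657 -0.64433527]
```

View pics/s14.png

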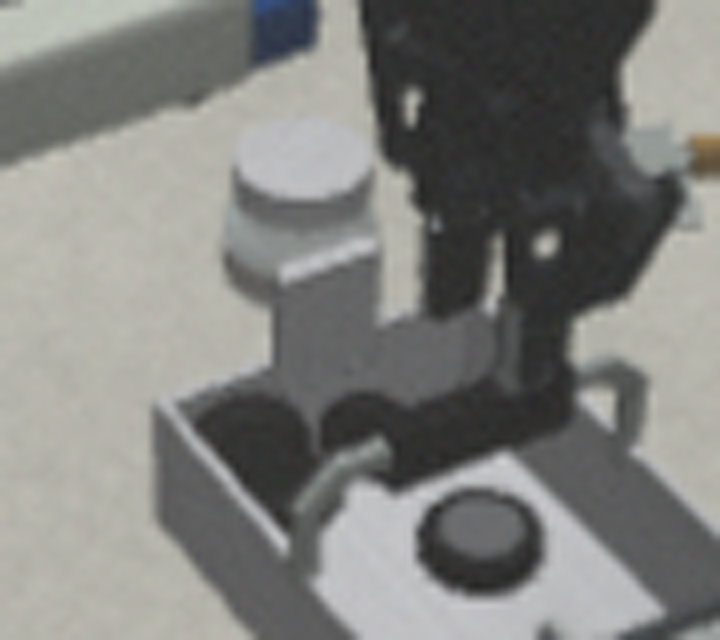

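play_rows(
  increments=[
    {"dx": 0.01, "dy": 0.02, "dz": -0.1, "wx": 0, "wy": 0, "wz": 0, "fingers": 40},
    {"dx": 0.01, "dy": 0.02, "dz": -0.2, "wx": 0, "wy": 0, "wz": 0, "fingers": 40},
    {"dx": 0.01, "dy": 0.02, "dz": -0.3, "wx": 0, "wy": 0, "wz": 0, "fingers": 40},
    {"dx": 0.01, "dy": 0.02, "dz": -0.4, "wx": 0, "wy": 0, "wz": 0, "fingers": 40},
    {"dx": 0.01, "dy": 0.02, "dz": -0.47, "wx": 0, "wy": 0, "wz": 0, "fingers": 40},
  ],
)

```text
time_s: 15.32
tcp_pos: [0.4652, 0.0021, 0.0729]
tool_rot: [-0.0, 0.025, 1.0, -0.0]
contact_force: [1.0, 0.0, 0.4]
width: 0.0342
```

play_rows(
  increments=[
    {"dx": 0, "dy": 0, "dz": 0, "wx": 0, "wy": 0, "wz": 0, "fingers": 0},
    {"dx": 0, "dy": 0, "dz": 0, "wx": 0, "wy": 0, "wz": 0, "fingers": 0},
    {"dx": 0, "dy": 0, "dz": 0, "wx": 0, "wy": 0, "wz": 0, "fingers": 0},
    {"dx": 0, "dy": 0, "dz": 0, "wx": 0, "wy": 0, "wz": 0, "fingers": 0},
    {"dx": 0, "dy": 0, "dz": 0, "wx": 0, "wy": 0, "wz": 0, "fingers": 0},
  ],
)

```text
time_s: 15.73
tcp_pos: [0.4655, 0.0024, 0.0734]
tool_rot: [0.0, 0.025, 1.0, -0.0]
contact_force: [-2.3, -1.4, 4.9]
width: 0.0106
```

play_rows(
  increments=[
    {"dx": 0, "dy": 0, "dz": 0.05, "wx": 0, "wy": 0, "wz": 0, "fingers": 0},
    {"dx": 0, "dy": 0, "dz": 0.1, "wx": 0, "wy": 0, "wz": 0, "fingers": 0},
    {"dx": 0, "dy": 0, "dz": 0.15, "wx": 0, "wy": 0, "wz": 0, "fingers": 0},
    {"dx": 0, "dy": 0, "dz": 0.22, "wx": 0, "wy": 0, "wz": 0, "fingers": 0},
    {"dx": 0, "dy": 0, "dz": 0.3, "wx": 0, "wy": 0, "wz": 0, "fingers": 0},
  ],
)

```text
time_s: 16.15
tcp_pos: [0.4655, 0.0025, 0.1037]
tool_rot: [-0.0, 0.025, 1.0, -0.0]
contact_force: [-0.1, 0.2, -7.1]
width: 0.011
```

Run:
```python
from h import *
o=observe();print(o["tcp_pos"],o["width"],o["contact_force"],o["torque"])
c=snap("scene"); crop(c,"pics/s15.png",225,110,365,220,5)
```

```text
[0.46551246 0.00253599 0.10369176] 0.011031849854120679 [-0.08896471  0.21821599 -7.0575918 ] [ 0.02189    -0.01953301 -0.00069453]
```

View pics/s15.png

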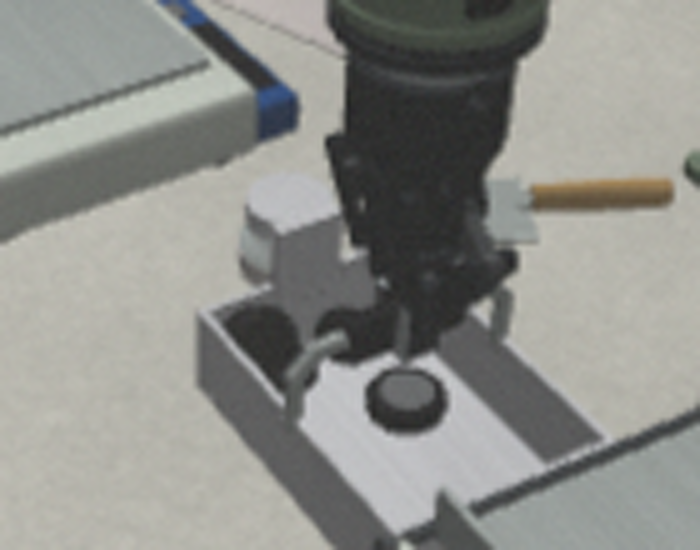

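The pan hangs level in the hoop grip, with about 7 N of weight showing. I'll raise it and carry it over.

play_rows(
  increments=[
    {"dx": 0, "dy": 0, "dz": 0.12, "wx": 0, "wy": 0, "wz": 0, "fingers": 0},
    {"dx": 0, "dy": 0, "dz": 0.28, "wx": 0, "wy": 0, "wz": 0, "fingers": 0},
    {"dx": 0, "dy": 0, "dz": 0.45, "wx": 0, "wy": 0, "wz": 0, "fingers": 0},
    {"dx": 0, "dy": -0.02, "dz": 0.6, "wx": 0, "wy": 0, "wz": 0, "fingers": 0},
    {"dx": 0, "dy": -0.08, "dz": 0.7, "wx": 0, "wy": 0, "wz": 0, "fingers": 0},
  ],
)

```text
time_s: 16.62
tcp_pos: [0.4658, -0.0049, 0.1746]
tool_rot: [0.001, 0.024, 1.0, 0.0]
contact_force: [0.4, -0.2, -7.2]
width: 0.011
```

play_rows(
  increments=[
    {"dx": 0, "dy": -0.12, "dz": 0.1, "wx": 0, "wy": 0, "wz": 0, "fingers": 0},
    {"dx": 0, "dy": -0.28, "dz": 0.18, "wx": 0, "wy": 0, "wz": 0, "fingers": 0},
    {"dx": 0, "dy": -0.45, "dz": 0.22, "wx": 0, "wy": 0, "wz": 0, "fingers": 0},
    {"dx": 0, "dy": -0.62, "dz": 0.25, "wx": 0, "wy": 0, "wz": 0, "fingers": 0},
    {"dx": 0, "dy": -0.8, "dz": 0.25, "wx": 0, "wy": 0, "wz": 0, "fingers": 0},
  ],
)

```text
time_s: 17.03
tcp_pos: [0.4655, -0.0862, 0.1989]
tool_rot: [0.0, 0.025, 1.0, -0.0]
contact_force: [-0.6, 0.5, -6.6]
width: 0.0112
```

play_rows(
  increments=[
    {"dx": 0, "dy": -0.2, "dz": 0, "wx": 0, "wy": 0, "wz": 0, "fingers": 0},
    {"dx": 0, "dy": -0.4, "dz": 0, "wx": 0, "wy": 0, "wz": 0, "fingers": 0},
    {"dx": 0, "dy": -0.6, "dz": 0, "wx": 0, "wy": 0, "wz": 0, "fingers": 0},
    {"dx": 0, "dy": -0.8, "dz": 0, "wx": 0, "wy": 0, "wz": 0, "fingers": 0},
    {"dx": 0, "dy": -1, "dz": 0, "wx": 0, "wy": 0, "wz": 0, "fingers": 0},
  ],
)

```text
time_s: 17.45
tcp_pos: [0.4652, -0.1865, 0.1983]
tool_rot: [-0.0, 0.025, 1.0, -0.0]
contact_force: [0.2, -0.5, -7.4]
width: 0.0113
```

play_rows(
  increments=[
    {"dx": 0, "dy": -0.2, "dz": 0, "wx": 0, "wy": 0, "wz": 0, "fingers": 0},
    {"dx": 0, "dy": -0.4, "dz": 0, "wx": 0, "wy": 0, "wz": 0, "fingers": 0},
    {"dx": 0, "dy": -0.6, "dz": 0, "wx": 0, "wy": 0, "wz": 0, "fingers": 0},
    {"dx": 0, "dy": -0.8, "dz": 0, "wx": 0, "wy": 0, "wz": 0, "fingers": 0},
    {"dx": 0, "dy": -1, "dz": 0, "wx": 0, "wy": 0, "wz": 0, "fingers": 0},
  ],
)

```text
time_s: 17.87
tcp_pos: [0.4651, -0.2865, 0.1982]
tool_rot: [-0.0, 0.025, 1.0, -0.0]
contact_force: [0.4, 0.6, -8.3]
width: 0.011
```

play_rows(
  increments=[
    {"dx": 0, "dy": -0.2, "dz": 0, "wx": 0, "wy": 0, "wz": 0, "fingers": 0},
    {"dx": 0, "dy": -0.4, "dz": 0, "wx": 0, "wy": 0, "wz": 0, "fingers": 0},
    {"dx": 0, "dy": -0.6, "dz": 0, "wx": 0, "wy": 0, "wz": 0, "fingers": 0},
    {"dx": 0, "dy": -0.75, "dz": 0, "wx": 0, "wy": 0, "wz": 0, "fingers": 0},
    {"dx": 0, "dy": -0.85, "dz": 0, "wx": 0, "wy": 0, "wz": 0, "fingers": 0},
  ],
)

```text
time_s: 18.28
tcp_pos: [0.4648, -0.3721, 0.1979]
tool_rot: [-0.0, 0.025, 1.0, -0.0]
contact_force: [0.2, 0.7, -7.6]
width: 0.0113
```

Run:
```python
from h import *
o=observe();print(o["tcp_pos"],o["width"],o["contact_force"],o["torque"])
c=snap("scene"); crop(c,"pics/s16.png",150,50,310,170,5)
t=snap("top"); crop(t,"pics/t16.png",290,150,430,250,5)
```

```text
[ 0.46482817 -0.37206318  0.19794876] 0.011272835046303475 [ 0.23417019  0.69234296 -7.64556271] [ 0.06521473 -0.01553838 -0.02839914]
```

View pics/s16.png

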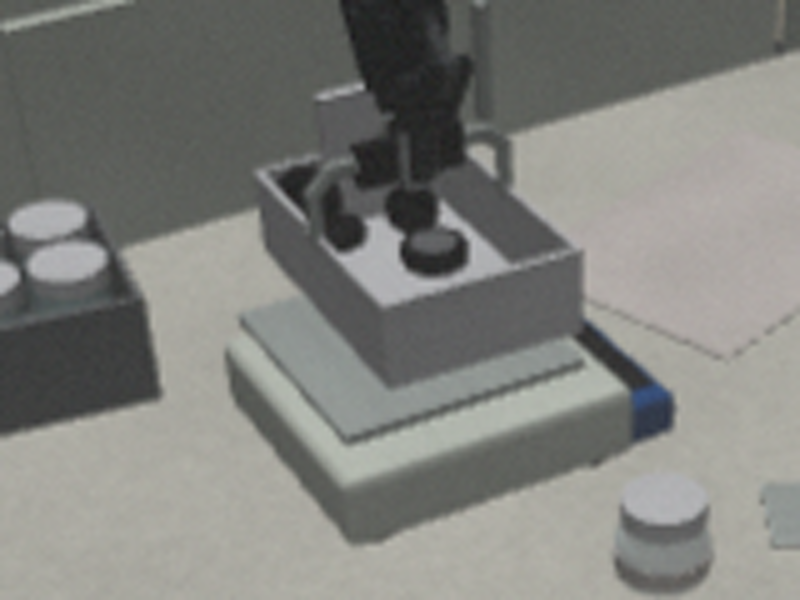

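View pics/t16.png

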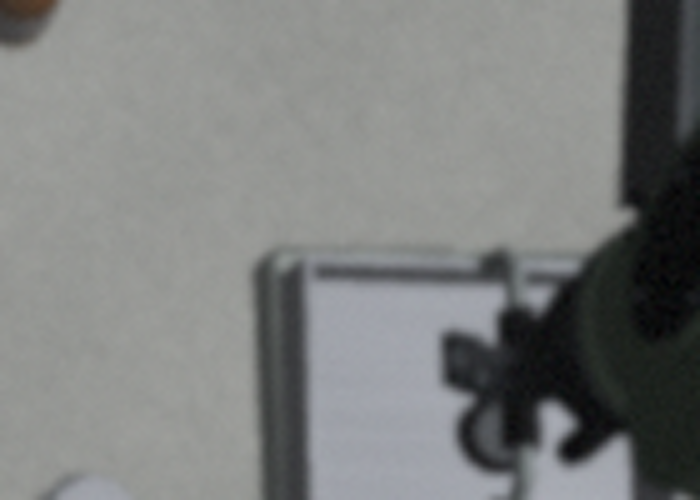

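All four caps are visible in the level pan. I'll centre it over the plate and lower it slowly to touch-down at TCP z≈0.153.

play_rows(
  increments=[
    {"dx": 0, "dy": -0.07, "dz": 0, "wx": 0, "wy": 0, "wz": 0, "fingers": 0},
    {"dx": 0, "dy": -0.14, "dz": -0.04, "wx": 0, "wy": 0, "wz": 0, "fingers": 0},
    {"dx": 0, "dy": -0.19, "dz": -0.1, "wx": 0, "wy": 0, "wz": 0, "fingers": 0},
    {"dx": 0, "dy": -0.21, "dz": -0.18, "wx": 0, "wy": 0, "wz": 0, "fingers": 0},
    {"dx": 0, "dy": -0.21, "dz": -0.25, "wx": 0, "wy": 0, "wz": 0, "fingers": 0},
  ],
)

```text
time_s: 18.8
tcp_pos: [0.4653, -0.3918, 0.1717]
tool_rot: [-0.0, 0.025, 1.0, 0.0]
contact_force: [-0.2, 0.6, -7.9]
width: 0.011
```

play_rows(
  increments=[
    {"dx": 0, "dy": 0, "dz": -0.05, "wx": 0, "wy": 0, "wz": 0, "fingers": 0},
    {"dx": 0, "dy": 0, "dz": -0.09, "wx": 0, "wy": 0, "wz": 0, "fingers": 0},
    {"dx": 0, "dy": 0, "dz": -0.13, "wx": 0, "wy": 0, "wz": 0, "fingers": 0},
    {"dx": 0, "dy": 0, "dz": -0.16, "wx": 0, "wy": 0, "wz": 0, "fingers": 0},
    {"dx": 0, "dy": 0, "dz": -0.18, "wx": 0, "wy": 0, "wz": 0, "fingers": 0},
  ],
)

```text
time_s: 19.22
tcp_pos: [0.4656, -0.3913, 0.1547]
tool_rot: [-0.0, 0.025, 1.0, -0.0]
contact_force: [-0.4, 0.3, -6.7]
width: 0.0106
```

play_rows(
  increments=[
    {"dx": 0, "dy": 0, "dz": -0.006, "wx": 0, "wy": 0, "wz": 0, "fingers": 0},
    {"dx": 0, "dy": 0, "dz": -0.01, "wx": 0, "wy": 0, "wz": 0, "fingers": 0},
    {"dx": 0, "dy": 0, "dz": -0.015, "wx": 0, "wy": 0, "wz": 0, "fingers": 0},
    {"dx": 0, "dy": 0, "dz": -0.02, "wx": 0, "wy": 0, "wz": 0, "fingers": 0},
    {"dx": 0, "dy": 0, "dz": -0.02, "wx": 0, "wy": 0, "wz": 0, "fingers": 0},
  ],
)

```text
time_s: 19.63
tcp_pos: [0.4657, -0.3915, 0.1535]
tool_rot: [0.0, 0.025, 1.0, -0.0]
contact_force: [-1.0, 2.2, 3.1]
width: 0.0111
```

Run:
```python
from h import *
o=observe();print(o["tcp_pos"],o["width"],o["contact_force"],o["torque"])
c=snap("scene"); crop(c,"pics/s17.png",150,50,310,170,5)
```

```text
[ 0.46566879 -0.39151288  0.15346718] 0.011108692169679493 [-0.97483496  2.22996828  3.07933447] [ 0.43522621  0.52896065 -0.01487637]
```

View pics/s17.png

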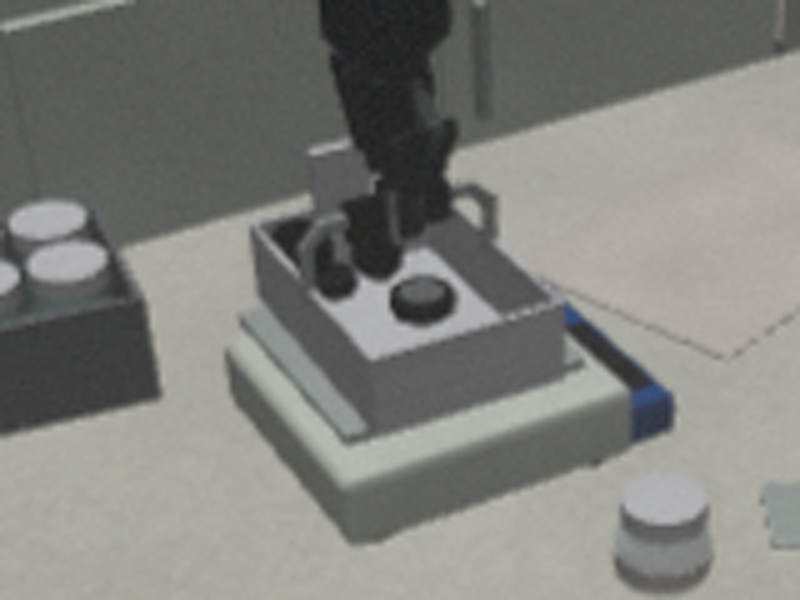

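The force has changed from -7 N to +3 N, so the pan stands on the plate. I'll open and rise.

play_rows(
  increments=[
    {"dx": 0, "dy": 0, "dz": 0, "wx": 0, "wy": 0, "wz": 0, "fingers": 35},
    {"dx": 0, "dy": 0, "dz": 0, "wx": 0, "wy": 0, "wz": 0, "fingers": 35},
    {"dx": 0, "dy": 0, "dz": 0, "wx": 0, "wy": 0, "wz": 0, "fingers": 35},
    {"dx": 0, "dy": 0, "dz": 0, "wx": 0, "wy": 0, "wz": 0, "fingers": 35},
    {"dx": 0, "dy": 0, "dz": 0.03, "wx": 0, "wy": 0, "wz": 0, "fingers": 35},
  ],
)

```text
time_s: 20.1
tcp_pos: [0.4654, -0.3914, 0.1557]
tool_rot: [-0.0, 0.025, 1.0, 0.0]
contact_force: [0.5, -0.4, 0.3]
width: 0.0299
```

play_rows(
  increments=[
    {"dx": 0, "dy": 0, "dz": 0.1, "wx": 0, "wy": 0, "wz": 0, "fingers": 35},
    {"dx": 0, "dy": 0, "dz": 0.25, "wx": 0, "wy": 0, "wz": 0, "fingers": 35},
    {"dx": 0, "dy": 0, "dz": 0.45, "wx": 0, "wy": 0, "wz": 0, "fingers": 35},
    {"dx": 0, "dy": 0, "dz": 0.65, "wx": 0, "wy": 0, "wz": 0, "fingers": 35},
    {"dx": 0, "dy": 0, "dz": 0.85, "wx": 0, "wy": 0, "wz": 0, "fingers": 35},
  ],
)

```text
time_s: 20.52
tcp_pos: [0.4656, -0.3914, 0.2429]
tool_rot: [0.0, 0.025, 1.0, -0.0]
contact_force: [-0.5, -0.5, 0.1]
width: 0.0297
```

play_rows(
  increments=[
    {"dx": 0, "dy": 0.2, "dz": 0.1, "wx": 0, "wy": 0, "wz": 0, "fingers": 35},
    {"dx": 0, "dy": 0.4, "dz": 0.2, "wx": 0, "wy": 0, "wz": 0, "fingers": 35},
    {"dx": 0, "dy": 0.6, "dz": 0.2, "wx": 0, "wy": 0, "wz": 0, "fingers": 35},
    {"dx": 0, "dy": 0.8, "dz": 0.2, "wx": 0, "wy": 0, "wz": 0, "fingers": 35},
    {"dx": 0, "dy": 1, "dz": 0.2, "wx": 0, "wy": 0, "wz": 0, "fingers": 35},
  ],
)

```text
time_s: 20.93
tcp_pos: [0.4655, -0.2906, 0.262]
tool_rot: [0.0, 0.025, 1.0, -0.0]
contact_force: [1.5, -0.8, 0.2]
width: 0.0301
```

play_rows(
  increments=[
    {"dx": 0, "dy": 0.2, "dz": 0, "wx": 0, "wy": 0, "wz": 0, "fingers": 35},
    {"dx": 0, "dy": 0.4, "dz": 0, "wx": 0, "wy": 0, "wz": 0, "fingers": 35},
    {"dx": 0, "dy": 0.6, "dz": 0, "wx": 0, "wy": 0, "wz": 0, "fingers": 35},
    {"dx": 0, "dy": 0.8, "dz": 0, "wx": 0, "wy": 0, "wz": 0, "fingers": 35},
    {"dx": 0, "dy": 0.8, "dz": 0, "wx": 0, "wy": 0, "wz": 0, "fingers": 35},
  ],
)

```text
time_s: 21.35
tcp_pos: [0.4661, -0.2079, 0.2622]
tool_rot: [0.001, 0.023, 1.0, 0.0]
contact_force: [-0.2, 0.6, -0.1]
width: 0.03
```

Run:
```python
from h import *
o=observe();print(o["tcp_pos"],o["width"],o["contact_force"])
c=snap("scene"); cv2.imwrite("pics/s18.png",c["color"][:,:,::-1])
t=snap("top"); crop(t,"pics/t18.png",290,185,430,295,5);cv2.imwrite("pics/t18f.png",t["color"][:,:,::-1])
```

```text
[ 0.46610066 -0.20789479  0.26217366] 0.029981779403018886 [-0.15165585  0.60040413 -0.12396641]
```

View pics/s18.png

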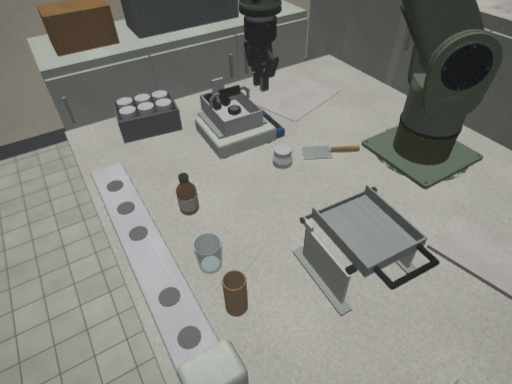

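View pics/t18.png

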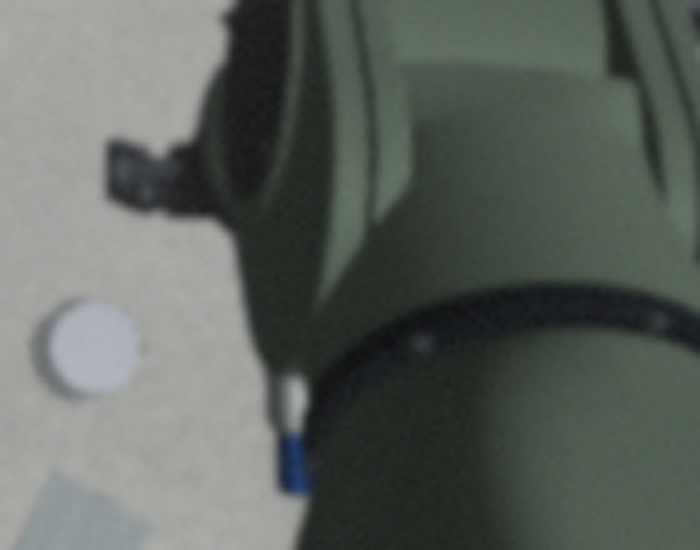

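View pics/t18f.png

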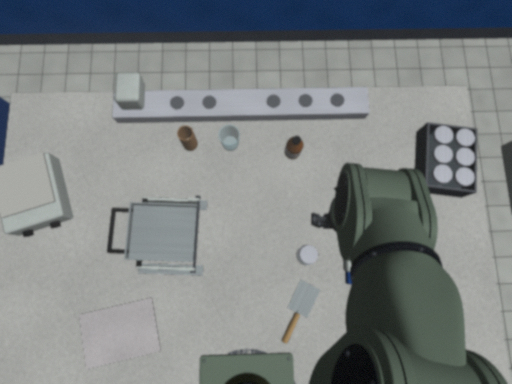

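The bystanders are where they were and the tray is down. One last check of the pan in a zoom of the scene view.

Run:
```python
from h import *
c=snap("scene")
R=lambda X: c["color"].__setitem__((int(round(proj(c,X)[1])),int(round(proj(c,X)[0]))),(255,0,0))
a=-.05;ex=np.array([np.cos(a),np.sin(a)]);ey=np.array([-np.sin(a),np.cos(a)]);C=np.array([.4653,-.3914])
for sx in(-65,65):
    for sy in(-95,95):
        q=C+ex*sx/1000+ey*sy/1000; R((*q,.135))
crop(c,"pics/s19.png",190,65,290,155,8)
```

```text
(no output)
```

View pics/s19.png

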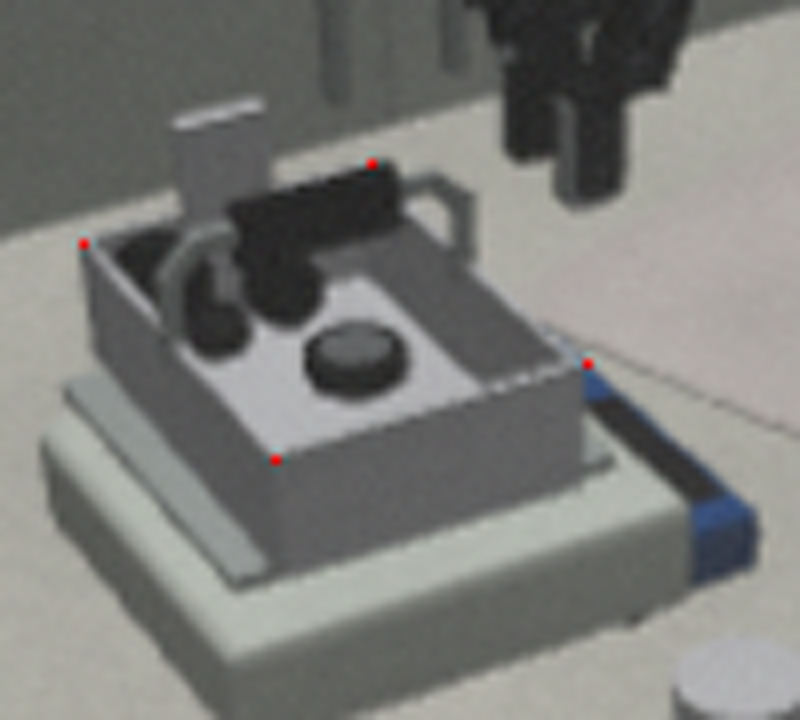

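The predicted rim corners fall on the pan's corners. It stands level, its centre about 2 mm from the plate's centre, and all four caps are in it. I'll hand it in.

```bash
python3 -c "
from cell import finish_job
print(finish_job())"
```

```text
the job is handed in; nothing more can be done
None
```

The job is done and handed in at about 21 s of the 72 s allowed; `finish_job` gave no verdict. I tipped the tray until all four caps had slid into the pan, then lowered it back onto its rests and let go. I drew the pan out by the lug to about 125 mm in front of the lip and let go. Then I lifted it level by the hoop and set it softly on the balance's plate.

**Last checks:**
- **Pan position:** the pan's predicted rim corners matched the scene image, putting its centre about 2 mm from the plate's centre.
- **Level and caps:** it looks level, and all four caps show inside it.
- **Tray, bystanders and arm:** the tray looks down on its rests, and the bystanders look where they were. The arm is clear and reads no contact force.

**Caveats:**
- **Single view of the pan:** the arm hid it from the top camera at the end, so its position rests on the scene view and the measured tool position.
- **Press on lowering:** the fingers pressed the handle onto its rests with about 42 N (wrist reading) before I eased off. The 40 N limit is for the arm and gripper body, so this should not count.
- **Finger width:** it read 1 to 2 mm under the true size of the gripped parts.

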